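Show the lidded sugar jar to the phone camera

ROBOT

A 7-joint arm with a two-finger parallel gripper is mounted at the origin on the work surface. World frame = base frame: x ahead of the robot, y to its left, z up, the work surface at z = 0. Lengths are in m, angles in rad, forces in N, time in s.
With the tool pointing down it reaches from about 0.4 to 0.85 m from the base axis. Payload 10.4 kg.
Tool frame: the origin (TCP) lies at the very end of the fingers, on their centre line; the grasp point (between the pads) lies 19 mm behind it; z points along the fingers, y is the direction in which the jaws open and shut (so a half turn about z gives the same grasp; the last joint's range is limited). The gripper opens to 85 mm and grips with 20 to 120 N. Pads are 22 mm wide; open, the fingers measure 114 mm over their backs; the gripper's body (76 mm by 85 mm) begins 54 mm behind the grasp point. The pads swing forward as they close: fully open they stand 13 mm farther back than shut.
Start: joints at [1.318, 0.332, -0.065, 1.46, 0.022, 1.35, -0.088], TCP at [0.142, -0.609, 0.206] pointing down, gripper open.
Joint ranges: [-2.6, 2.6], [-0.5, 2.12], [-1.47, 1.34], [0.16, 2.42], [-1.27, 4.41], [0.06, 2.06], [-2.6, 2.6]. Speed limits (rad/s): [2.22, 2.22, 2.79, 2.79, 3.14, 3.14, 3.14].

INTERFACE

Orientations are given as a unit quaternion [w, x, y, z].
In Python, from bench import arm gives the robot as it stands.
- The arm moves only by the tool move_arm, never from a script. Its argument "targets" is a list of rows, each a list of 7 numbers: the turn, a rotation vector about the world's x, y, z in degrees, then the shift along the world's x, y, z in mm, then the finger opening in mm, from 0 to 85.4. In form: [[rx, ry, rz, tx, ty, tz, grip], ...]. A call has 1 to 10 rows; each row shifts and turns the pose as measured when the row begins; what a row does not reach is not made up. A row lasts 1/10 s, in which the tool goes at most 50 mm and 8.59 degrees, less where a joint would pass 70% of its speed; a pose out of reach is approached as far as the arm can. A call is refused whole if a number of a shift passes 50 or a number of a turn 8.59, either way. A call with a gripper value outside its range is refused whole. The fingers move at their own pace and stop on an object; the grip force is fixed at half the most. Time passes only in rows, so rows that do not move let the fingers close. It gives the time, the measured TCP pose, the force and the opening at its end, in the units of the state.
- arm.observe(): the state, without advancing time (a new reading comes with each control period).
- arm.snapshot(name): name is "scene" or "top"; returns the picture (480x640x3 uint8, blue, green, red); there is no depth.
- arm.camera_params(name): a dict with "fx", "fy", "cx", "cy" (pixels), "rvec" (rotation vector, rad) and "tvec" (3), from world to camera coordinates, as OpenCV has them. Camera axes: x right, y down, z forward; pixel columns grow to the right and rows downward; lengths in m; the calibration is good to about 2 mm. A picture is of the moment at which its call begins. camera_params takes no time and is no camera call.
- arm.finish_job(): hands the job in, once; it reports no verdict.
The state is a dict: "clock": time; "joint_pos": joint angles; "qvel": joint speeds; "effort": joint torques, N m; "eef_pos": TCP position; "eef_rot": TCP orientation; "ft_force": force on the tool from outside, world axes, zero at the start; "wrist_torque": the same for the moment, N m; "finger_gap": finger opening in m.
Only numpy, scipy, OpenCV 4.12 (cv2) and the standard library are available. Lean on these libraries where they do the work, as an engineer would, in place of code of your own. Each camera call takes 0.05 s, during which the arm holds its last target.

TASK

We are filming the new sugar jar for the shop: while the blue jar stands on the island, set its loose wooden lid on it so that it sits seated and level, placing it rather than dropping it. Then pick the closed jar up and show it to the phone: hold it upright in the air straight in front of the lens, about 25 cm from it, with the middle of the jar's blue body at lens height and its brass plate facing the lens. Leave the phone, creamer, cup and spoon where they are, and finish while still holding the jar there.

Things in the scene. Friction and masses are not known exactly. Their poses are not given: they have to be found in the camera images.
- jar: Blue ceramic sugar jar, a cylinder open at the top, about 0.2 kg, 58 mm outside diameter, 95 mm tall, mouth 50 mm across. Stands upright, left or right. Origin: centre of its underside; z up. Its x axis points out through a small brass plate on its side (curved, 40 x 20 mm, centred 34 mm up, under 1 mm proud); at the start x is within 1 rad of world +x.
- jar_rim (a point): Centre of the jar's mouth, at rim height: 95 mm above its underside, on the axis.
- jar_mid (a point): Middle of the blue body, halfway up: on the axis, 47.5 mm above the underside.
- lid: Loose round lid, dark wood, 0.05 kg, lying knob up. Origin: centre of the plug's underside; z up. Plug 46 mm across, 8 mm deep, lower 4 mm chamfered to 38 mm (2 mm play in the mouth); flange 56 mm across from 8 to 14 mm, rests on the rim; brass knob, upright cylinder 18 mm across, from 14 to 28 mm. Seated, its top is 20 mm above the rim; only its weight holds it there.
- lid_seat (a point): Centre of the flange's underside, 8 mm above the lid's origin on its axis; it coincides with the centre of the mouth when the lid is seated.
- phone: Grey phone (72 mm wide, 150 mm tall, upright) clamped on a desk stand (dark base disc 110 mm across, slim post), 235 mm tall in all, 1.1 kg, loose, at the island's far side. Origin: centre of the base's underside; z up. Films level along its own -x, roughly towards the robot (turned up to 0.35 rad either way); screen on its +x side. Leave it where it stands.
- lens (a point): The phone's lens, in the middle of the phone's width, 205 mm above the island and 4 mm to the +x side of the base's centre; axes as the phone's: the lens looks along -x.
- creamer: White ceramic creamer jug, 64 mm across, 75 mm tall, handle on its +y side. Origin: centre of its underside. Bystander.
- cup: White ceramic espresso cup, 62 mm across, 58 mm tall, handle on its +y side. Origin: centre of its underside. Bystander.
- spoon: Brass spoon with a thick round handle, 140 mm long, lying along its own x, handle to -x. Origin: on its underside at about the middle of its length. Bystander.
Mind the look-alikes: they are no part of the job. There is more than one size of the lid; the one meant has the size given above.

How it is judged:
By the outcome, as a careful person would: the job done as asked, in the order asked, and still so for the second after the job is handed in, while the arm keeps its last pose, push and grip.
It also fails if it takes over 58 s, if anything falls off the work surface, if the arm or the gripper's body presses on something with over 40 N, if the wrist force passes 120 N, or if a joint passes its speed limit or range.

## Working session

There is one attempt and no reset: what is moved stays moved. The work goes in short steps, Python scripts to look and compute and a tool call to move; the robot and the scene stay as the last step left them, time stands still between calls to the robot, and variables do not carry over. Pictures are saved under pics/ and viewed, and the job is handed in when it is done.

Besides the shell and the picture viewer there is one more tool, called after "Request:" as name([rows], argument=value, ...), one row to a line, values as JSON. move_arm: Moves the arm, as the interface text tells. Its arguments: {"type":"object","properties":{"targets":{"type":"array","items":{"type":"array","items":{"type":"number"}}}},"required":["targets"]}

```bash
mkdir -p pics; ls
python3 - <<'E'
from bench import arm
import cv2
for n in("scene","top"):
    cv2.imwrite(f"pics/{n}0.png",arm.snapshot(n)); print(n,arm.camera_params(n))
print(arm.observe())
E
```

```text
pics
scene {'fx': 541.145030385542, 'fy': 541.145030385542, 'cx': 309.22896011490485, 'cy': 234.78877705302412, 'rvec': array([ 0.83968722,  2.53699151, -1.13072848]), 'tvec': array([ 0.45431788, -0.14649164,  1.61379287])}
top {'fx': 441.5488526094843, 'fy': 441.5488526094843, 'cx': 327.75808002606067, 'cy': 241.9038303614848, 'rvec': array([ 2.17345628, -2.11357991,  0.17301086]), 'tvec': array([-0.00187313,  0.58089258,  0.97884843])}
{'clock': 0.1, 'joint_pos': array([ 1.31840686,  0.33278854, -0.0646977 ,  1.46080304,  0.02157252,
        1.34991486, -0.08847331]), 'qvel': array([ 0.00128687, -0.0016798 , -0.00157346, -0.00294263,  0.00043687,
        0.00184285, -0.00124697]), 'effort': array([ 1.58113809e-03, -6.26746130e+01,  4.92015306e-02, -3.92429209e+01,
        1.62454433e-02,  6.98635820e-03,  3.75560558e-05]), 'eef_pos': array([ 0.14228354, -0.60823184,  0.205734  ]), 'eef_rot': array([-6.04148717e-04,  9.93404578e-01,  1.14660248e-01, -8.39061223e-05]), 'ft_force': array([0.258017  , 0.23081992, 0.33422462]), 'wrist_torque': array([-0.02693605, -0.0508484 , -0.00987228]), 'finger_gap': 0.08525319651313248}
```

View pics/scene0.png

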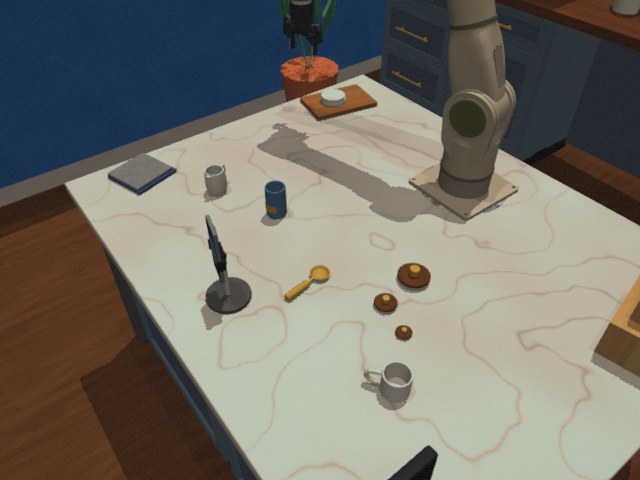

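View pics/top0.png

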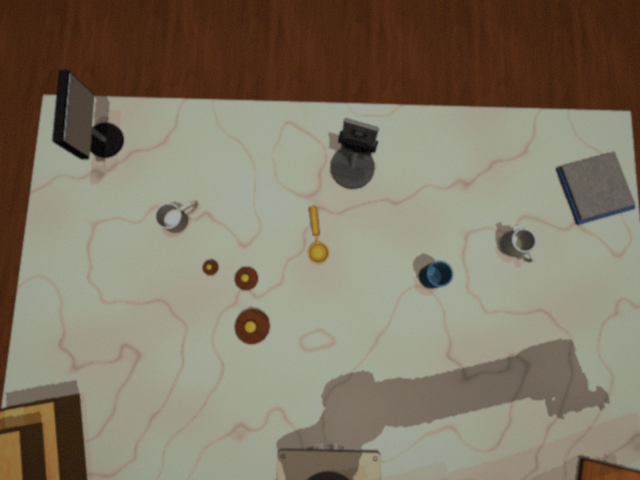

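The top view has three lids at (252,326), (246,278) and (210,267). The jar is at (437,274), the phone at (355,150), the spoon at (317,235), and the two white vessels at (172,217) and (518,241). Next I'll measure them.

```bash
cat > h.py <<'E'
import numpy as np, cv2
from bench import arm
from scipy.spatial.transform import Rotation as R
def cam(n):
    p=arm.camera_params(n); K=np.array([[p['fx'],0,p['cx']],[0,p['fy'],p['cy']],[0,0,1]]); M=cv2.Rodrigues(p['rvec'])[0]; t=np.array(p['tvec']).ravel()
    return K,M,t
def ray(n,uv):
    K,M,t=cam(n); uv=np.atleast_2d(uv).astype(float)
    d=np.c_[uv,np.ones(len(uv))]@np.linalg.inv(K).T@M
    return -M.T@t,d
def onz(n,uv,z):
    o,d=ray(n,uv); return o+d*((z-o[2])/d[:,2])[:,None]
def proj(n,X):
    K,M,t=cam(n); x=(np.atleast_2d(X)@M.T+t)@K.T; return x[:,:2]/x[:,2:]
def comps(m,amin=20):
    k,l,s,c=cv2.connectedComponentsWithStats(m.astype(np.uint8))
    return [(l==i,s[i],c[i]) for i in range(1,k) if s[i][4]>=amin]
E
python3 - <<'E'
from h import *
for n in("scene","top"):
    im=cv2.imread(f"pics/{n}0.png"); hsv=cv2.cvtColor(im,cv2.COLOR_BGR2HSV)
    print(n,"cam at",ray(n,(0,0))[0])
    b=im.astype(int); bl=(hsv[...,0]>95)&(hsv[...,0]<125)&(hsv[...,1]>120)
    for m,s,c in comps(bl,60): print("blue",s,c)
    br=(hsv[...,0]<15)&(hsv[...,1]>100)&(hsv[...,2]<140)
    ye=(hsv[...,0]>12)&(hsv[...,0]<30)&(hsv[...,1]>150)&(hsv[...,2]>110)
    for m,s,c in comps(br|ye,40):
        if s[4]<3000:
            cn=cv2.findContours(m.astype(np.uint8),0,1)[0][0][:,0]
            w=onz(n,cn,0.014); print("brown",s,c.round(1),"xy",w.min(0).round(4),w.max(0).round(4))
    for m,s,c in comps(ye,8):
        if s[4]<500: print("yel",s,c.round(1),"z28",onz(n,c,.028)[0].round(4))
ims=[cv2.resize(cv2.imread("pics/scene0.png")[a:b,c:d],None,fx=4,fy=4,interpolation=cv2.INTER_CUBIC) for a,b,c,d in((160,300,200,300),)]
A=cv2.imread("pics/scene0.png"); B=cv2.imread("pics/top0.png")
cr=lambda im,u,v:cv2.resize(im[v-45:v+45,u-45:u+45],(380,290*380//290),interpolation=cv2.INTER_CUBIC)
cv2.imwrite("pics/c0.png",np.hstack([cr(A,276,200),cr(B,437,274)]))
cv2.imwrite("pics/c1.png",np.hstack([cr(A,230,265),cr(B,355,150)]))
E
```

```text
scene cam at [1.11977459 0.78273358 0.9826622 ]
blue [    0     0   303   188 39493] [125.06823994  71.75866609]
blue [316   0  12  25 102] [321.41176471  11.02941176]
blue [ 316    0   70   69 3520] [353.97926136  31.80056818]
blue [301  35  10  21 106] [305.67924528  45.19811321]
brown [287  59  13   6  40] [292.8  62.3] xy [-0.0863 -1.008   0.014 ] [-0.0507 -0.9488  0.014 ]
brown [304  59  10  14  41] [307.9  65.7] xy [-0.1312 -0.9695  0.014 ] [-0.0543 -0.8773  0.014 ]
brown [366  69  14  13  96] [374.3  75.1] xy [-0.3068 -0.714   0.014 ] [-0.2303 -0.6384  0.014 ]
brown [ 281   70   96   50 1966] [324.3  95.2] xy [-0.1721 -0.9338  0.014 ] [ 0.1291 -0.5046  0.014 ]
brown [398 264  32  24 571] [413.4 275.5] xy [0.3428 0.1461 0.014 ] [0.4238 0.2271 0.014 ]
brown [285 266  44  33 382] [309.7 279.6] xy [0.5375 0.0173 0.014 ] [0.6716 0.0654 0.014 ]
brown [374 294  23  18 308] [385.1 302.4] xy [0.4695 0.1831 0.014 ] [0.5242 0.2368 0.014 ]
brown [396 326  16  13 160] [403.4 332. ] xy [0.5054 0.2803 0.014 ] [0.5404 0.3157 0.014 ]
brown [612 450  28  30 428] [630.1 469.2] xy [0.3652 0.753  
[... 1188 characters left out ...]
 [578 458  62  22 910] [604.6 471.5] xy [ 0.0701 -0.6914  0.014 ] [ 0.1141 -0.5544  0.014 ]
yel [310 207   9  30 174] [314.1 220.4] z28 [0.634  0.0482 0.028 ]
yel [309 241  19  21 296] [318.  251.9] z28 [0.559  0.0366 0.028 ]
yel [206 264   6   6  25] [208.4 266.6] z28 [0.5172 0.2909 0.028 ]
yel [241 274   8   8  51] [244.5 277.6] z28 [0.494  0.2054 0.028 ]
yel [245 321  11  12 103] [249.9 326.6] z28 [0.3825 0.1869 0.028 ]
yel [ 51 404   3  10  19] [ 52.3 408.8] z28 [0.1919 0.6141 0.028 ]
yel [  0 411   4   9  30] [  1.5 414.8] z28 [0.1764 0.7243 0.028 ]
yel [605 472  35   8 168] [622.3 476.1] z28 [ 0.083  -0.6445  0.028 ]
yel [594 477   5   3   9] [596.6 478.4] z28 [ 0.0769 -0.5875  0.028 ]
```

View pics/c0.png

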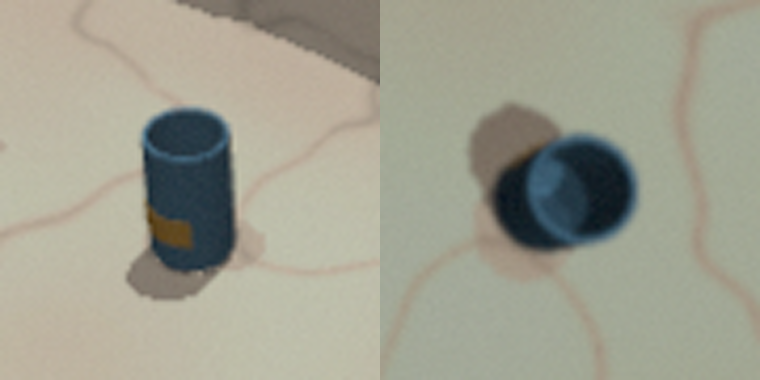

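View pics/c1.png

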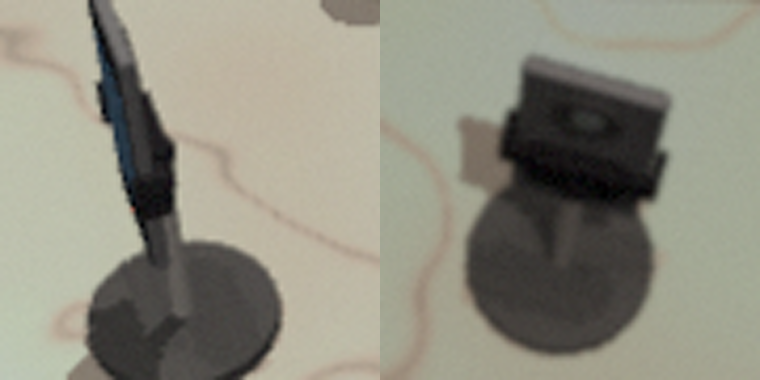

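The middle lid measures about 54 mm, so it's the right one (the others come out at 78 and 34). Next are the jar axis and yaw, and the phone's pose.

Run:
```python
from h import *
im=cv2.imread("pics/top0.png"); hsv=cv2.cvtColor(im,cv2.COLOR_BGR2HSV)
A=cv2.imread("pics/scene0.png"); hA=cv2.cvtColor(A,cv2.COLOR_BGR2HSV)
# jar rim in top: blue bright
roi=np.zeros(im.shape[:2],bool); roi[255:295,410:462]=1
jar=roi&(hsv[...,0]>90)&(hsv[...,0]<125)&(hsv[...,1]>90)
bright=jar&(hsv[...,2]>95)
ys,xs=np.nonzero(bright); print("bright n",len(xs),"bbox",xs.min(),xs.max(),ys.min(),ys.max())
cn=cv2.findContours(bright.astype(np.uint8),0,1)[0]; c=max(cn,key=len)
h=cv2.convexHull(np.vstack(cn)); (u,v),(a,b),_=cv2.fitEllipse(h); print("rim top ell",u,v,a,b,onz("top",(u,v),.095))
(u2,v2),r=cv2.minEnclosingCircle(h); print("circ",u2,v2,r,onz("top",(u2,v2),.095))
# scene jar
roi=np.zeros(im.shape[:2],bool); roi[170:230,255:300]=1
j=roi&(hA[...,0]>90)&(hA[...,0]<125)&(hA[...,1]>90)
ye=roi&(hA[...,0]>12)&(hA[...,0]<32)&(hA[...,1]>140)
br=j&(hA[...,2]>95)
h=cv2.convexHull(np.vstack(cv2.findContours(br.astype(np.uint8),0,1)[0])); e=cv2.fitEllipse(h); print("scene rim",e,onz("scene",e[0],.095))
m,s,c=max(comps(ye,5),key=lambda q:q[1][4]); print("plate",s,c)
J=np.array([*(onz("top",(u2,v2),.095)[0][:2]+onz("scene",e[0],.095)[0][:2])/2]); print("J",J)
def az(n,uv,r=.0295):
    o,d=ray(n,uv); d=d[0]; p=o[:2]-J; a=d[:2]@d[:2]; b=p@d[:2]; cc=p@p-r*r; D=b*b-a*cc
    if D<0: return None
    t=(-b-D**.5)/a; P=o+t*d; return np.degrees(np.arctan2(*(P[:2]-J)[::-1])).round(1),P[2].round(4)
for row in range(s[1],s[1]+s[3]):
    xs=np.nonzero(m[row])[0]; print(row,xs.min(),xs.max(),az("scene",(xs.min()-.5,row)),az("scene",(xs.max()+.5,row)))
# yellow in top next to jar
roi=np.zeros(im.shape[:2],bool); roi[255:295,410:462]=1
y2=roi&(hsv[...,0]>8)&(hsv[...,0]<30)&(hsv[...,1]>90)
ys,xs=np.nonzero(y2); print("top yel",list(zip(xs,ys)))
# phone base
x0,y0,s=325,110,9
cv2.imwrite("pics/ph.png",cv2.resize(im[y0:y0+60+5,x0:x0+65],None,fx=s,fy=s,interpolation=cv2.INTER_CUBIC))
cv2.imwrite("pics/ph2.png",cv2.resize(A[212:312,190:260],None,fx=6,fy=6,interpolation=cv2.INTER_CUBIC))
```

```text
bright n 105 bbox 427 451 262 286
rim top ell 439.262939453125 273.51171875 24.046743392944336 24.527172088623047 [[ 0.51002107 -0.23085161  0.095     ]]
circ 439.03448486328125 273.6551818847656 12.51145076751709 [[ 0.50969317 -0.230348    0.095     ]]
scene rim ((274.4391174316406, 186.96823120117188), (11.170212745666504, 19.63935089111328), 86.88057708740234) [[ 0.51289362 -0.22595531  0.095     ]]
plate [266 205  10   8  43] [270.74418605 209.18604651]
J [ 0.5112934  -0.22815166]
205 266 266 (np.float64(-15.9), np.float64(0.0387)) (np.float64(-1.1), np.float64(0.0441))
206 266 267 (np.float64(-18.0), np.float64(0.0343)) (np.float64(7.8), np.float64(0.0434))
207 266 269 (np.float64(-20.7), np.float64(0.0297)) (np.float64(22.2), np.float64(0.0436))
208 267 274 (np.float64(-4.2), np.float64(0.0324)) (np.float64(50.8), np.float64(0.0434))
209 267 275 (np.float64(-5.3), np.float64(0.0284)) (np.float64(55.7), np.float64(0.0398))
210 268 275 (np.float64(4.7), np.float64(0.0282)) (np.float64(55.3), np.float64(0.0363))
211 269 275 (np.float64(12.5), np.float64(0.0269)) (np.float64(54.9), np.float64(0.0327))
212 272 275 (np.float64(32.2), np.float64(0.0276)) (np.float64(54.5), np.float64(0.0291))
top yel [(np.int64(426), np.int64(265)), (np.int64(425), np.int64(266)), (np.int64(426), np.int64(266)), (np.int64(424), np.int64(267))]
```

View pics/ph.png

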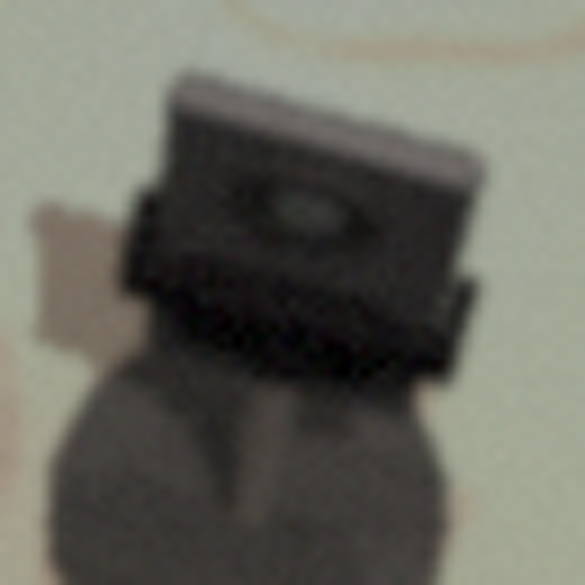

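View pics/ph2.png

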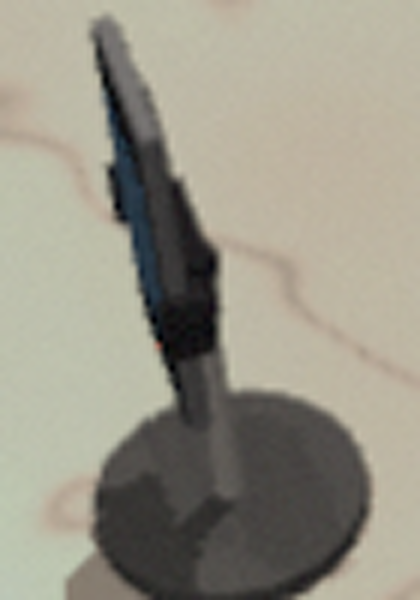

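Run:
```python
from h import *
im=cv2.imread("pics/top0.png")
f=lambda x,y:((x+.5)/9-.5+325,(y+.5)/9-.5+110)
a=onz("top",[f(178,72),f(487,155),f(172,98),f(478,187)],.235); print(a)
for p,q in((0,1),(2,3)):
    d=a[p]-a[q]; print("len",np.linalg.norm(d),"yaw",np.degrees(np.arctan2(-d[0],d[1])))
L=onz("top",f(312,208),.205)[0]; print("lens",L)
# base disc by dark mask at z~.008
g=cv2.cvtColor(im,cv2.COLOR_BGR2HSV)[...,2]; roi=np.zeros(g.shape,bool); roi[160:195,325:382]=1
m=roi&(g<100); c=cv2.findContours(m.astype(np.uint8),0,1)[0]; c=max(c,key=len)[:,0]; c=c[c[:,1]>164]
w=onz("top",c,.008)[:,:2]
A=np.c_[2*w,np.ones(len(w))]; s=np.linalg.lstsq(A,(w**2).sum(1),rcond=None)[0]; print("base",s[:2],(s[2]+s[:2]@s[:2])**.5)
# scene base ellipse
A_=cv2.imread("pics/scene0.png"); g=cv2.cvtColor(A_,cv2.COLOR_BGR2HSV)[...,2]; roi=np.zeros(g.shape,bool); roi[270:316,200:256]=1
m=roi&(g<95); c=cv2.findContours(m.astype(np.uint8),0,1)[0]; c=max(c,key=len)[:,0]; c=c[(c[:,0]>218)&(c[:,1]>279)&(c[:,1]<300)&(c[:,0]>235)]
w=onz("scene",c,.012)[:,:2];A=np.c_[2*w,np.ones(len(w))]; s=np.linalg.lstsq(A,(w**2).sum(1),rcond=None)[0]; print("base sc",s[:2],(s[2]+s[:2]@s[:2])**.5)
# jar silhouettes
J=np.array([.5105,-.229])
for n,im_,x0,x1 in(("top",im,0,0),("scene",A_,0,0)):
  print(n,"jar axis proj rim/bottom",proj(n,[[*J,.095],[*J,0]]).round(1))
d=A_[170:222,255:298]; cv2.imwrite("pics/j1.png",cv2.resize(d,None,fx=12,fy=12,interpolation=cv2.INTER_CUBIC))
d=im[252:297,410:460]; cv2.imwrite("pics/j2.png",cv2.resize(d,None,fx=12,fy=12,interpolation=cv2.INTER_CUBIC))
```

```text
[[ 0.79989846 -0.01074695  0.235     ]
 [ 0.7828173  -0.07862505  0.235     ]
 [ 0.79383901 -0.00956418  0.235     ]
 [ 0.7753933  -0.07673121  0.235     ]]
len 0.06999430183894713 yaw -14.124900550950576
len 0.0696538219382886 yaw -15.356248719971843
lens [ 0.78211511 -0.04276283  0.205     ]
base [ 0.77431674 -0.04054812] 0.05241600224743802
base sc [ 0.78207171 -0.0351119 ] 0.0563991891301051
top jar axis proj rim/bottom [[438.4 273.3]
 [428.3 276.6]]
scene jar axis proj rim/bottom [[274.6 186.1]
 [276.5 213. ]]
```

View pics/j1.png

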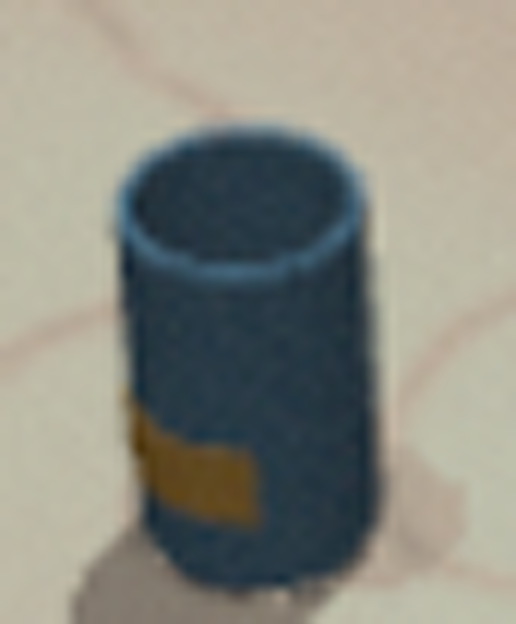

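View pics/j2.png

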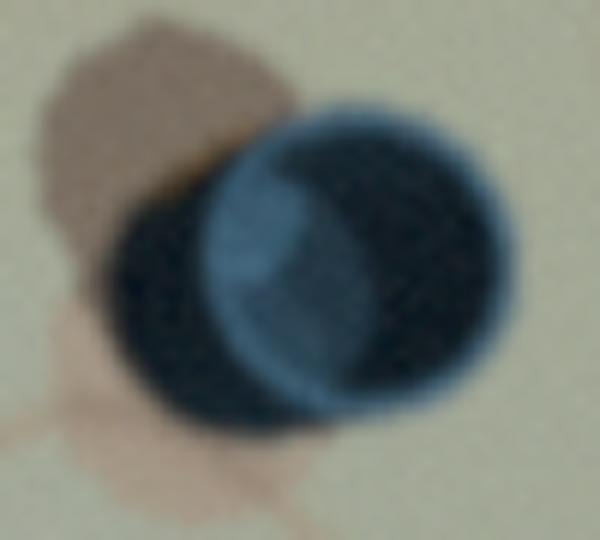

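Run:
```python
from h import *
J=np.array([.511,-.230])
def az(n,uv,r=.0295):
    o,d=ray(n,uv); d=d[0]; p=o[:2]-J; a=d[:2]@d[:2]; b=p@d[:2]; cc=p@p-r*r; D=max(b*b-a*cc,0)
    t=(-b-D**.5)/a; P=o+t*d; return np.degrees(np.arctan2(*(P[:2]-J)[::-1])).round(1),P[2].round(4)
for uv in((276.3,207.3),(276.2,210),(276.2,213),(275.8,210)): print(az("scene",uv))
for uv in((423.3,267.4),(424,266.8)): print("top",az("top",uv))
g=lambda x,y:((x+.5)/6-.5+190,(y+.5)/6-.5+212)
print(g(100,18),g(152,138))
y=np.radians(-14.7);X=np.array([np.cos(y),np.sin(y)]);Y=np.array([-X[1],X[0]]); c=np.array([.7875,-.044])
for sx in(-1,1):
  for sy in(-1,1):
    P=c+sx*.004*X+sy*.036*Y; print(sx,sy,P,proj("scene",[*P,.235]).round(1),proj("top",[*P,.235]).round(1))
q=arm.observe()['eef_rot']; print(R.from_quat(np.roll(q,-1)).as_matrix().round(3))
```

```text
(np.float64(61.9), np.float64(0.0442))
(np.float64(60.4), np.float64(0.0347))
(np.float64(59.2), np.float64(0.024))
(np.float64(58.3), np.float64(0.0348))
top (np.float64(58.1), np.float64(0.0549))
top (np.float64(55.9), np.float64(0.0593))
(206.25, 214.58333333333334) (214.91666666666666, 234.58333333333334)
-1 -1 [ 0.77449564 -0.07780661] [[207.6 212.8]] [[378.2 130.8]]
-1 1 [ 0.79276621 -0.00816333] [[215.9 233.4]] [[342.9 120.9]]
1 -1 [ 0.78223379 -0.07983667] [[204.  213.7]] [[379.3 127.1]]
1 1 [ 0.80050436 -0.01019339] [[212.1 234.4]] [[344.1 117.3]]
[[ 0.974  0.228 -0.   ]
 [ 0.228 -0.974  0.001]
 [-0.    -0.001 -1.   ]]
```

Request:
move_arm([
  [0,0,0,44,37,0,60],
  [0,0,0,44,37,0,60],
  [0,0,0,44,37,0,60],
  [0,0,0,44,37,0,60],
  [0,0,0,44,37,0,60],
  [0,0,0,44,37,0,60],
  [0,0,0,44,37,0,60],
  [0,0,0,10,45,0,60],
  [0,0,0,10,45,0,60],
  [0,0,0,10,45,0,60],
])

```text
clock: 1.1
eef_pos: [0.4417, -0.2369, 0.2012]
eef_rot: [-0.003, 0.994, 0.108, -0.003]
ft_force: [1.5, 0.3, -0.1]
finger_gap: 0.0602
```

Request:
move_arm([
  [0,0,0,5,45,0,60],
  [0,0,0,5,45,0,60],
  [0,0,0,5,45,0,60],
  [0,0,0,5,45,0,60],
  [0,0,0,5,45,0,60],
  [0,0,0,5,45,0,60],
  [0,0,0,5,45,0,60],
  [0,0,0,5,45,0,60],
  [0,0,0,5,40,0,60],
  [0,0,0,0,0,0,60],
])

```text
clock: 2.1
eef_pos: [0.483, 0.1864, 0.2001]
eef_rot: [-0.003, 0.994, 0.112, -0.004]
ft_force: [-0.3, -0.8, 0.4]
finger_gap: 0.0601
```

```bash
cat > st.py <<'E'
from h import *
import sys
o=arm.observe(); M=R.from_quat(np.roll(o['eef_rot'],-1)); m=M.as_matrix()
z=m[:,2]; rv=np.cross(z,[0,0,-1]); 
print("pos mm",(o['eef_pos']*1000).round(1),"jaw az",np.degrees(np.arctan2(m[1,1],m[0,1])).round(1),"tilt-fix deg",np.degrees(rv).round(2),"q",o['joint_pos'].round(2),"F",o['ft_force'].round(1),"gap",round(o['finger_gap']*1000,1),"t",o['clock'])
E
python3 st.py
```

```text
pos mm [483.  186.4 200.1] jaw az -77.1 tilt-fix deg [-0.33 -0.45 -0.  ] q [ 0.28  0.18 -0.8   1.71  0.12  1.31 -1.89] F [-0.3 -0.8  0.4] gap 60.1 t 2.1
```

Request:
move_arm([
  [-0.3,-0.4,0,6,10,-40,45],
  [0,0,0,5,9,-40,45],
  [0,0,0,0,0,-40,45],
  [0,0,0,0,0,-20,45],
  [0,0,0,0,0,0,45],
])

```text
clock: 2.6
eef_pos: [0.4937, 0.206, 0.055]
eef_rot: [-0.0, 0.994, 0.113, -0.0]
ft_force: [0.5, -0.2, 0.5]
finger_gap: 0.0449
```

```bash
python3 st.py
python3 - <<'E'
from h import *
A=arm.snapshot("scene");B=arm.snapshot("top")
cr=lambda im,u,v:cv2.resize(im[v-45:v+45,u-45:u+45],(390,390),interpolation=cv2.INTER_CUBIC)
cv2.imwrite("pics/d0.png",np.hstack([cr(A,386,290),cr(B,246,278)]))
E
```

```text
pos mm [493.7 206.   55. ] jaw az -77.0 tilt-fix deg [-0.02 -0.01 -0.  ] q [ 0.17  0.38 -0.76  1.84  0.3   1.04 -2.05] F [ 0.5 -0.2  0.5] gap 44.9 t 2.6
```

View pics/d0.png

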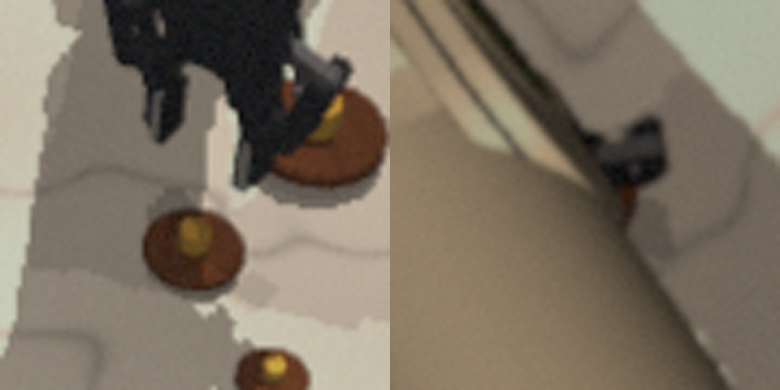

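The fingertips straddle the knob: in the scene crop they are around (205,160) and the knob is at (195,235). Going down and closing.

Request:
move_arm([
  [0,0,0,0.5,0,-15,40],
  [0,0,0,0,0,-12,40],
  [0,0,0,0,0,-8,40],
  [0,0,0,0,0,-2,40],
  [0,0,0,0,0,0,10],
  [0,0,0,0,0,0,10],
  [0,0,0,0,0,0,10],
  [0,0,0,0,0,0,10],
])

```text
clock: 3.5
eef_pos: [0.4993, 0.207, 0.0229]
eef_rot: [-0.001, 0.994, 0.112, 0.006]
ft_force: [0.5, 0.7, -0.2]
finger_gap: 0.01
```

```bash
python3 st.py
```

```text
pos mm [499.3 207.   22.9] jaw az -77.1 tilt-fix deg [-0.16  0.64  0.  ] q [ 0.15  0.43 -0.74  1.86  0.35  0.98 -2.09] F [ 0.5  0.7 -0.2] gap 10.0 t 3.5
```

```bash
python3 - <<'E'
from h import *
A=arm.snapshot("scene");B=arm.snapshot("top")
cr=lambda im,u,v:cv2.resize(im[v-45:v+45,u-45:u+45],(390,390),interpolation=cv2.INTER_CUBIC)
cv2.imwrite("pics/d1.png",np.hstack([cr(A,386,290),cr(B,246,278)]))
E
python3 st.py
```

```text
pos mm [499.3 207.   22.8] jaw az -77.1 tilt-fix deg [-0.16  0.63  0.  ] q [ 0.15  0.43 -0.74  1.86  0.35  0.98 -2.09] F [ 0.4  1.  -0.7] gap 10.1 t 3.6
```

View pics/d1.png

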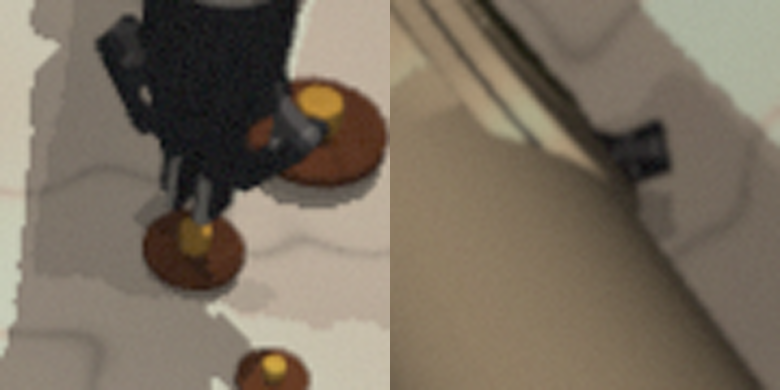

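Run:
```python
from h import *
o=arm.observe();P=o['eef_pos']
for z in (0,.005,.01): print(z,[ (proj(n,P+[0,0,z])-np.array(c)+45)*390/90 for n,c in(("scene",(386,290)),("top",(246,278)))])
k=np.array([.4945,.2065,.028]); print("knob", (proj("scene",k)-[386,290]+45)*390/90)
A=arm.snapshot("scene");cv2.imwrite("pics/d2.png",cv2.resize(A[262:322,356:416],(600,600),interpolation=cv2.INTER_CUBIC))
```

```text
0 [array([[186.03065448, 235.62292088]]), array([[188.0272778 , 183.86954422]])]
0.005 [array([[186.76080421, 229.45819088]]), array([[186.36870668, 183.13338426]])]
0.01 [array([[187.49487228, 223.26037799]]), array([[184.6941106 , 182.39011159]])]
knob [[192.88753547 224.63820297]]
```

View pics/d2.png

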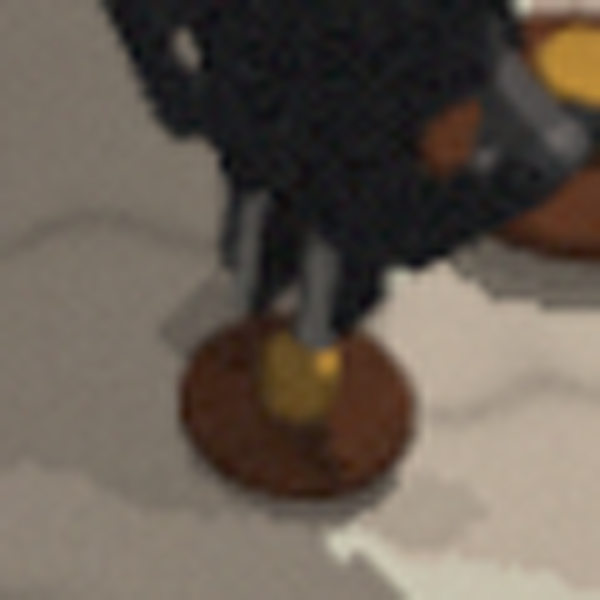

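Run:
```python
from h import *
for z in(.023,.028,.034,.04):
    w=onz("scene",[(356+31.8-.5,262+35-.5),(356+25-.5,262+30.5-.5)],z); print(z,w[:,:2].round(4).tolist(),w.mean(0)[:2].round(4))
```

```text
0.023 [[0.4872, 0.2052], [0.4905, 0.1852]] [0.4888 0.1952]
0.028 [[0.4905, 0.2082], [0.4938, 0.1883]] [0.4921 0.1983]
0.034 [[0.4944, 0.2118], [0.4977, 0.192]] [0.4961 0.2019]
0.04 [[0.4984, 0.2154], [0.5016, 0.1958]] [0.5    0.2056]
```

Run:
```python
from h import *
for z in(.055,.06,.065,.07,.075): print(z,(proj("scene",[.4937,.206,z])-[341,245])*390/90)
```

```text
0.055 [[197.46768854 189.51736862]]
0.06 [[198.23990743 183.13450889]]
0.065 [[199.01633304 176.71687815]]
0.07 [[199.79699982 170.26419148]]
0.075 [[200.58194263 163.77616088]]
```

The picture shows the fingertips above the knob, about 16 mm higher than the reported TCP suggests. I'll reopen, re-centre and go down in small steps, watching the force.

Request:
move_arm([
  [0,0,0,0,0,3,40],
  [0,0,0,0,0,0,40],
  [0,0.6,0,-4,0,0,40],
  [0,0,0,0,0,0,40],
  [0,0,0,0,0,0,40],
])

```text
clock: 4.15
eef_pos: [0.495, 0.2069, 0.0263]
eef_rot: [-0.001, 0.994, 0.112, 0.0]
ft_force: [-0.3, 0.0, -0.1]
finger_gap: 0.04
```

```bash
python3 st.py;  python3 - <<'E'
from h import *
A=arm.snapshot("scene");cv2.imwrite("pics/d3.png",cv2.resize(A[262:322,356:416],(600,600),interpolation=cv2.INTER_CUBIC))
E
```

```text
pos mm [495.  206.9  26.3] jaw az -77.1 tilt-fix deg [-0.16 -0.01 -0.  ] q [ 0.15  0.42 -0.74  1.86  0.33  0.99 -2.08] F [-0.3  0.  -0.1] gap 40.0 t 4.15
```

View pics/d3.png

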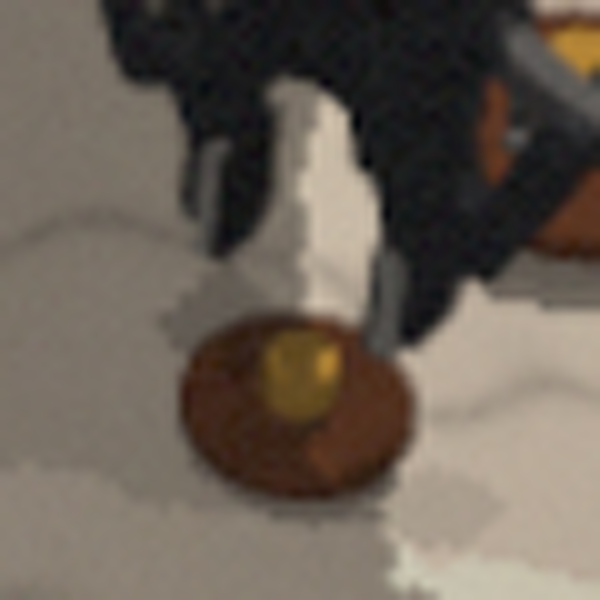

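Request:
move_arm([
  [0.1,0,0,0,0,-8,40],
  [0,0,0,0,0,-6,40],
  [0,0,0,0,0,-2,40],
])

```text
clock: 4.5
eef_pos: [0.495, 0.2068, 0.0089]
eef_rot: [-0.002, 0.994, 0.112, 0.0]
ft_force: [0.7, 0.0, 0.1]
finger_gap: 0.0399
```

```bash
python3 st.py;  python3 - <<'E'
from h import *
A=arm.snapshot("scene");cv2.imwrite("pics/d4.png",cv2.resize(A[262:322,356:416],(600,600),interpolation=cv2.INTER_CUBIC))
E
```

```text
pos mm [495.  206.8   8.9] jaw az -77.1 tilt-fix deg [-0.26 -0.   -0.  ] q [ 0.14  0.45 -0.73  1.87  0.35  0.96 -2.09] F [0.7 0.  0.1] gap 39.9 t 4.5
```

View pics/d4.png

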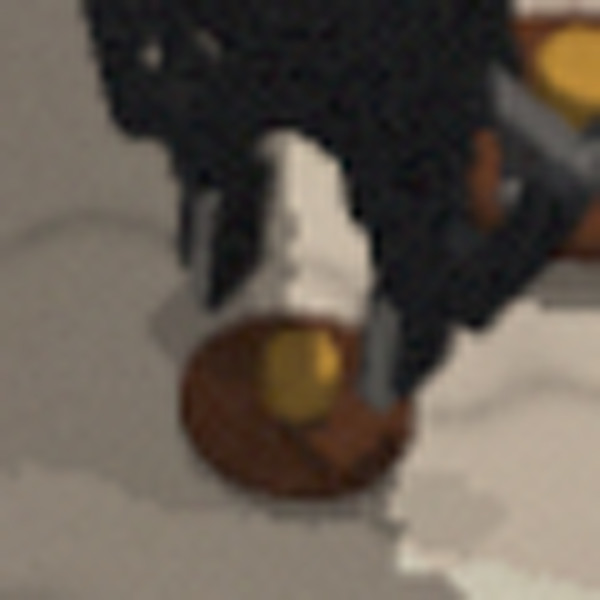

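Request:
move_arm([
  [0,0,0,0,0,-4,40],
  [0,0,0,0,0,0,30],
  [0,0,0,0,0,0,24],
])

```text
clock: 4.85
eef_pos: [0.4947, 0.2068, 0.0041]
eef_rot: [-0.002, 0.994, 0.112, -0.0]
ft_force: [-0.8, 0.5, 0.4]
finger_gap: 0.0242
```

```bash
python3 st.py;  python3 - <<'E'
from h import *
A=arm.snapshot("scene");cv2.imwrite("pics/d5.png",cv2.resize(A[262:322,356:416],(600,600),interpolation=cv2.INTER_CUBIC))
E
```

```text
pos mm [494.7 206.8   4.1] jaw az -77.1 tilt-fix deg [-0.26 -0.06 -0.  ] q [ 0.14  0.45 -0.73  1.87  0.36  0.95 -2.1 ] F [-0.8  0.5  0.4] gap 24.2 t 4.85
```

View pics/d5.png

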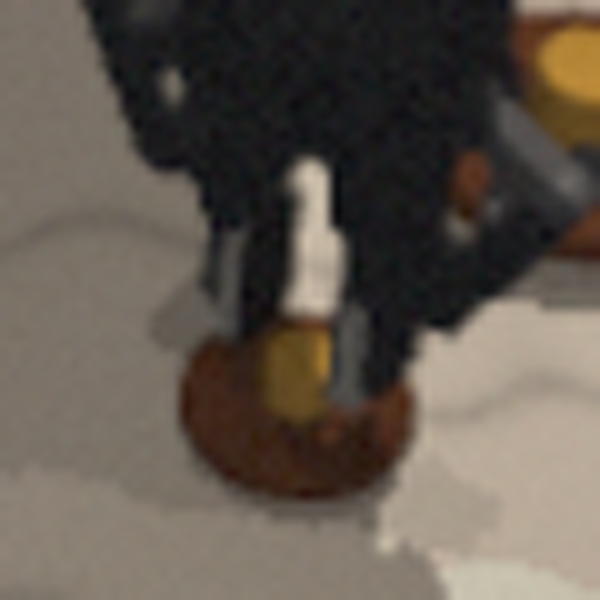

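Request:
move_arm([
  [0.2,0,0,0,0,-3,24],
  [0,0,0,0,0,0,24],
])

```text
clock: 5.1
eef_pos: [0.4948, 0.2068, 0.0011]
eef_rot: [-0.004, 0.994, 0.112, 0.0]
ft_force: [-0.5, 0.1, -0.7]
finger_gap: 0.0241
```

```bash
python3 st.py
```

```text
pos mm [494.8 206.8   1.1] jaw az -77.1 tilt-fix deg [-0.47 -0.03 -0.  ] q [ 0.14  0.46 -0.73  1.87  0.36  0.95 -2.1 ] F [-0.5  0.1 -0.7] gap 24.1 t 5.1
```

Request:
move_arm([
  [-0.5,0,0,0,0,-2,24],
  [0,0,0,0,0,0,24],
])

```text
clock: 5.3
eef_pos: [0.4949, 0.2067, -0.001]
eef_rot: [0.001, 0.994, 0.112, -0.0]
ft_force: [1.1, 0.4, 0.2]
finger_gap: 0.0236
```

```bash
python3 st.py;  python3 - <<'E'
from h import *
A=arm.snapshot("scene");cv2.imwrite("pics/d6.png",cv2.resize(A[262:322,356:416],(600,600),interpolation=cv2.INTER_CUBIC))
E
```

```text
pos mm [494.9 206.7  -1. ] jaw az -77.2 tilt-fix deg [ 0.07 -0.02  0.  ] q [ 0.13  0.46 -0.72  1.87  0.37  0.95 -2.11] F [1.1 0.4 0.2] gap 23.6 t 5.3
```

View pics/d6.png

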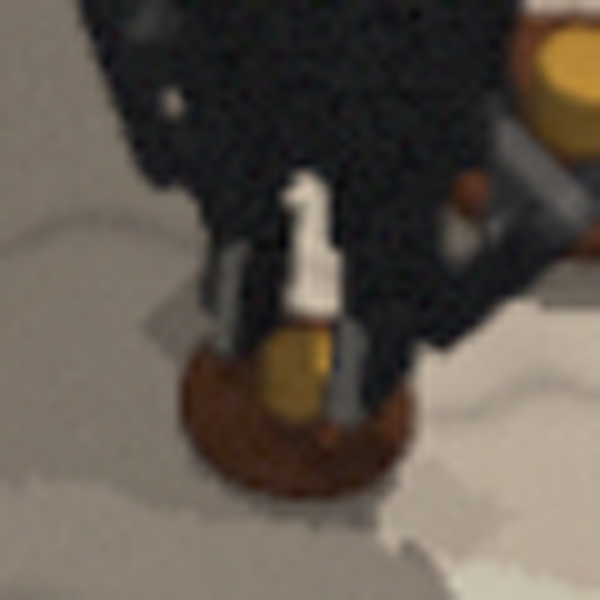

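Request:
move_arm([
  [0,0,0,0,0,0,10],
  [0,0,0,0,0,0,10],
  [0,0,0,0,0,0,10],
])

```text
clock: 5.65
eef_pos: [0.4952, 0.2068, -0.0005]
eef_rot: [0.001, 0.994, 0.112, 0.0]
ft_force: [-0.3, -0.7, -0.4]
finger_gap: 0.0131
```

```bash
python3 st.py
```

```text
pos mm [495.2 206.8  -0.5] jaw az -77.2 tilt-fix deg [0.06 0.01 0.  ] q [ 0.13  0.46 -0.72  1.87  0.37  0.95 -2.11] F [-0.3 -0.7 -0.4] gap 13.1 t 5.65
```

Request:
move_arm([
  [0,0,0,0,0,0,5],
  [0,0,0,0,0,0,5],
])

```text
clock: 5.85
eef_pos: [0.4952, 0.2068, -0.0005]
eef_rot: [0.0, 0.994, 0.112, 0.0]
ft_force: [-0.3, -0.4, 0.1]
finger_gap: 0.0131
```

```bash
python3 st.py;  python3 - <<'E'
from h import *
A=arm.snapshot("scene");cv2.imwrite("pics/d7.png",cv2.resize(A[262:322,356:416],(600,600),interpolation=cv2.INTER_CUBIC))
E
```

```text
pos mm [495.2 206.8  -0.5] jaw az -77.2 tilt-fix deg [0.06 0.01 0.  ] q [ 0.13  0.46 -0.72  1.87  0.37  0.95 -2.11] F [-0.3 -0.4  0.1] gap 13.1 t 5.85
```

View pics/d7.png

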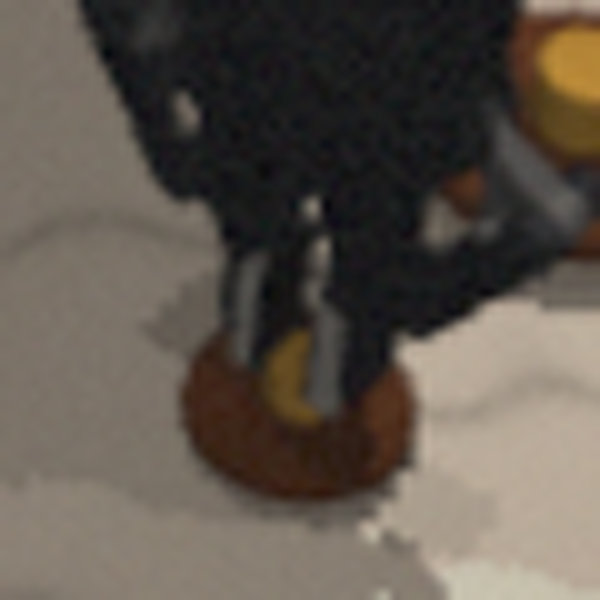

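The jaws stopped on the knob at 13 mm. I'll do a small test lift.

Request:
move_arm([
  [0,0,0,0,0,5,5],
  [0,0,0,0,0,10,5],
  [0,0,0,0,0,15,5],
  [0,0,0,0,0,10,5],
  [0,0,0,0,0,0,5],
])

```text
clock: 6.4
eef_pos: [0.4954, 0.2071, 0.0437]
eef_rot: [0.0, 0.994, 0.112, 0.0]
ft_force: [-0.2, 0.3, -0.9]
finger_gap: 0.0131
```

```bash
python3 st.py;  python3 - <<'E'
from h import *
A=arm.snapshot("scene");cv2.imwrite("pics/d8.png",cv2.resize(A[242:322,346:426],(600,600),interpolation=cv2.INTER_CUBIC))
E
```

```text
pos mm [495.4 207.1  43.7] jaw az -77.1 tilt-fix deg [0.03 0.06 0.  ] q [ 0.16  0.4  -0.75  1.84  0.32  1.03 -2.07] F [-0.2  0.3 -0.9] gap 13.1 t 6.4
```

View pics/d8.png

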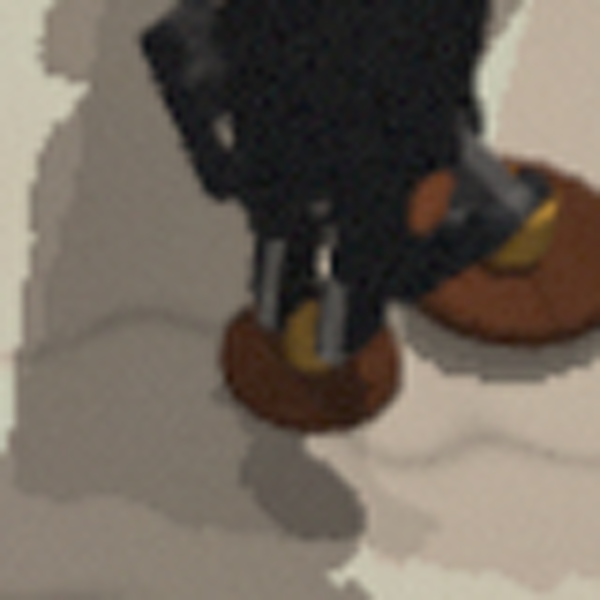

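Lid is lifted and level. Next I carry it to above the jar.

Request:
move_arm([
  [0,0,0,0,0,40,5],
  [0,0,0,0,-15,40,5],
  [0,0,0,2,-40,20,5],
  [0,0,0,2,-45,4,5],
  [0,0,0,2,-45,0,5],
  [0,0,0,2,-45,0,5],
  [0,0,0,2,-45,0,5],
  [0,0,0,2,-45,0,5],
  [0,0,0,2,-45,0,5],
  [0,0,0,2,-40,0,5],
])

```text
clock: 7.45
eef_pos: [0.5067, -0.1657, 0.1506]
eef_rot: [0.001, 0.993, 0.118, 0.0]
ft_force: [0.2, -0.0, 0.3]
finger_gap: 0.0131
```

```bash
python3 st.py
```

```text
pos mm [ 506.7 -165.7  150.6] jaw az -76.4 tilt-fix deg [0.07 0.05 0.  ] q [ 0.73  0.22 -0.57  1.75  0.12  1.2  -1.2 ] F [ 0.2 -0.   0.3] gap 13.1 t 7.45
```

Request:
move_arm([
  [0,0,0,2,-30,0,5],
  [0,0,0,2,-26,0,5],
  [0,0,0,0,-8,-15,5],
  [0,0,0,0,0,-10,5],
  [0,0,0,0,0,0,5],
])

```text
clock: 7.95
eef_pos: [0.5077, -0.2383, 0.1214]
eef_rot: [0.001, 0.994, 0.113, -0.001]
ft_force: [0.5, 0.9, -1.2]
finger_gap: 0.0128
```

```bash
python3 st.py;  python3 - <<'E'
from h import *
A=arm.snapshot("scene");B=arm.snapshot("top")
cr=lambda im,u,v:cv2.resize(im[v-30:v+30,u-30:u+30],(390,390),interpolation=cv2.INTER_CUBIC)
cv2.imwrite("pics/e0.png",np.hstack([cr(A,275,190),cr(B,437,274)]))
E
```

```text
pos mm [ 507.7 -238.3  121.4] jaw az -77.0 tilt-fix deg [ 0.08 -0.15  0.  ] q [ 0.79  0.3  -0.51  1.72  0.16  1.17 -1.11] F [ 0.5  0.9 -1.2] gap 12.8 t 7.95
```

View pics/e0.png

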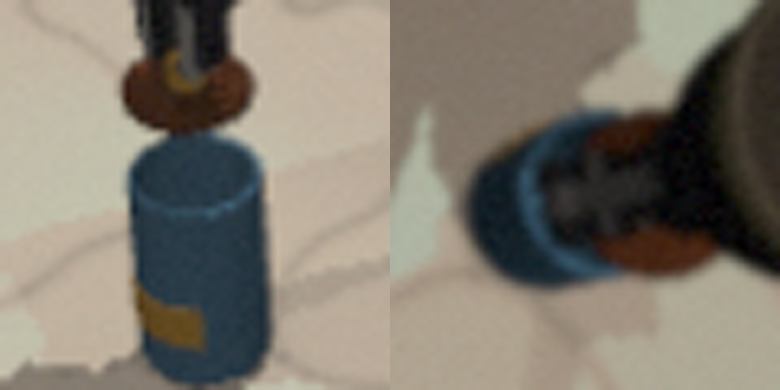

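Run:
```python
from h import *
for z in(.132,.136): 
    w=onz("scene",(245+188.5/6.5-.5,160+94.5/6.5-.5),z)[0]; print(z,w)
print((proj("scene",[[.5077,-.2383,.136],[.511,-.23,.095]])-[244.5,159.5])*6.5)
print((proj("top",[[.5077,-.2383,.136],[.511,-.23,.095]])-[406.5,243.5])*6.5)
```

```text
0.132 [ 0.50864847 -0.23303703  0.132     ]
0.136 [ 0.51152212 -0.22826065  0.136     ]
[[182.79810168  79.76375342]
 [193.03366419 172.20261791]]
[[269.00472751 192.30593026]
 [210.39528176 192.09692096]]
```

Request:
move_arm([
  [0,0,0,3,8,-8,5],
  [0,0,0,0,0,0,5],
])

```text
clock: 8.25
eef_pos: [0.5125, -0.227, 0.115]
eef_rot: [0.001, 0.993, 0.115, -0.0]
ft_force: [-0.5, 0.2, -0.7]
finger_gap: 0.0131
```

```bash
python3 st.py;  python3 - <<'E'
from h import *
A=arm.snapshot("scene");B=arm.snapshot("top")
cr=lambda im,u,v:cv2.resize(im[v-30:v+30,u-30:u+30],(390,390),interpolation=cv2.INTER_CUBIC)
cv2.imwrite("pics/e1.png",np.hstack([cr(A,275,190),cr(B,437,274)]))
E
```

```text
pos mm [ 512.5 -227.   115. ] jaw az -76.7 tilt-fix deg [0.12 0.01 0.  ] q [ 0.78  0.31 -0.52  1.73  0.17  1.15 -1.13] F [-0.5  0.2 -0.7] gap 13.1 t 8.25
```

View pics/e1.png

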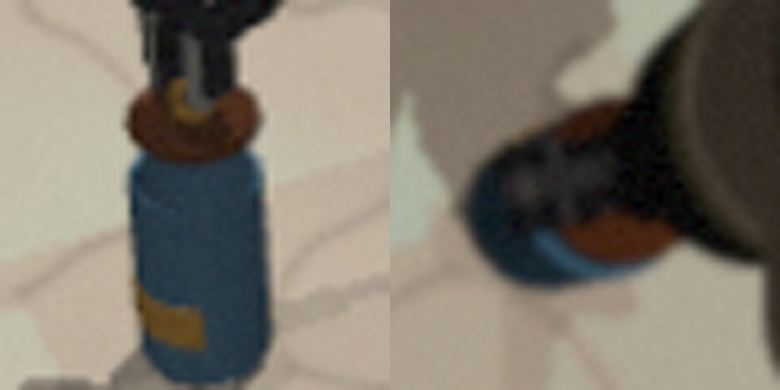

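Run:
```python
from h import *
A=cv2.imread("pics/e1.png")
# flange silhouette in each
hs=cv2.cvtColor(A,cv2.COLOR_BGR2HSV); br=((hs[...,0]<14)|(hs[...,0]>170))&(hs[...,1]>110)&(hs[...,2]>25)&(hs[...,2]<140)
br[:, 390:]=0; br[:70]=0; br[175:]=0
h=cv2.convexHull(np.vstack([c for c in cv2.findContours(br.astype(np.uint8),0,1)[0] if len(c)>15])); print(h[:,0].min(0),h[:,0].max(0))
P=np.array([.5125,-.227]); 
def circ(n,c,z,r,off):
    a=np.linspace(0,6.28,60); X=np.c_[c[0]+r*np.cos(a),c[1]+r*np.sin(a),0*a+z]; u=(proj(n,X)-off)*6.5; return u.min(0).round(1),u.max(0).round(1)
for z in(.1235,.1295): print("scene flange",z,circ("scene",P,z,.028,[244.5,159.5]))
for z in(.1235,.1295): print("top flange",z,circ("top",P,z,.028,[406.5,243.5]))
J=[.511,-.230]
print("rim",circ("scene",J,.095,.029,[244.5,159.5]),circ("top",J,.095,.029,[406.5,243.5]))
print("bot",circ("scene",J,0,.029,[244.5,159.5]),circ("top",J,0,.029,[406.5,243.5]))
```

```text
[130  89] [255 160]
scene flange 0.1235 (array([121.9,  81.7]), array([258. , 162.6]))
scene flange 0.1295 (array([120.9,  69.9]), array([257.4, 150.7]))
top flange 0.1235 (array([138. ,  94.7]), array([309.3, 265.9]))
top flange 0.1295 (array([142.3,  92.5]), array([314.6, 264.8]))
rim (array([123.6, 130.8]), array([262.5, 214.8])) (array([124.3, 106.3]), array([296.5, 278.7]))
bot (array([139.1, 304.7]), array([272.2, 390.1])) (array([ 65.7, 135.6]), array([222.7, 292.8]))
```

Request:
move_arm([
  [0,0,0,-1.5,-3,-8,5],
  [0,0,0,0,0,-8,5],
  [0,0,0,0,0,-3,5],
  [0,0,0,0,0,0,5],
])

```text
clock: 8.75
eef_pos: [0.511, -0.2325, 0.0958]
eef_rot: [0.002, 0.993, 0.115, 0.001]
ft_force: [-0.1, 0.8, -1.4]
finger_gap: 0.0131
```

```bash
python3 st.py
```

```text
pos mm [ 511.  -232.5   95.8] jaw az -76.8 tilt-fix deg [0.24 0.09 0.  ] q [ 0.78  0.33 -0.51  1.75  0.18  1.11 -1.13] F [-0.1  0.8 -1.4] gap 13.1 t 8.75
```

Request:
move_arm([
  [0,0,0,0,2,-2,5],
  [0,0,0,0,0,-2,5],
  [0,0,0,0,0,-2,5],
  [0,0,0,0,0,0,5],
])

```text
clock: 9.15
eef_pos: [0.5111, -0.2304, 0.0893]
eef_rot: [0.002, 0.993, 0.115, 0.001]
ft_force: [0.5, 0.0, -0.6]
finger_gap: 0.0133
```

```bash
python3 st.py
```

```text
pos mm [ 511.1 -230.4   89.3] jaw az -76.8 tilt-fix deg [0.24 0.1  0.  ] q [ 0.77  0.33 -0.51  1.75  0.18  1.1  -1.14] F [ 0.5  0.  -0.6] gap 13.3 t 9.15
```

Request:
move_arm([
  [0.2,0.1,0,0,0,-1.5,5],
  [0,0,0,0,0,-1,5],
  [0,0,0,0,0,-0.5,5],
  [0,0,0,0,0,0,5],
])

```text
clock: 9.55
eef_pos: [0.5114, -0.2305, 0.0865]
eef_rot: [0.0, 0.993, 0.114, 0.0]
ft_force: [0.6, 0.6, 0.6]
finger_gap: 0.0132
```

```bash
python3 st.py;  python3 - <<'E'
from h import *
A=arm.snapshot("scene");B=arm.snapshot("top")
cr=lambda im,u,v:cv2.resize(im[v-30:v+30,u-30:u+30],(390,390),interpolation=cv2.INTER_CUBIC)
cv2.imwrite("pics/e2.png",np.hstack([cr(A,275,190),cr(B,437,274)]))
E
```

```text
pos mm [ 511.4 -230.5   86.5] jaw az -76.9 tilt-fix deg [0.03 0.03 0.  ] q [ 0.78  0.34 -0.51  1.75  0.18  1.1  -1.14] F [0.6 0.6 0.6] gap 13.2 t 9.55
```

View pics/e2.png

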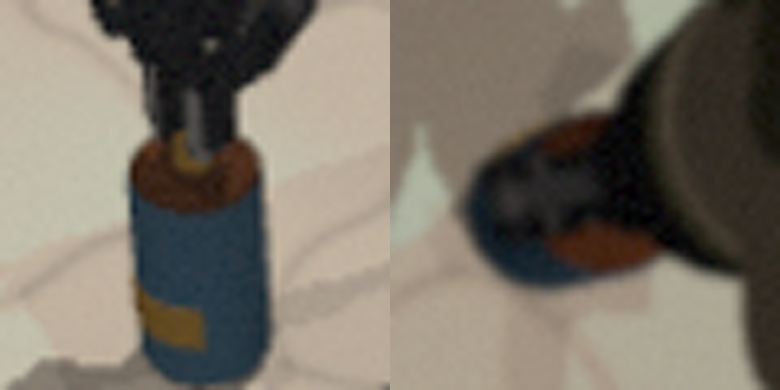

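The lid now looks flush on the rim: in the scene crop the flange meets the blue body at y≈210. One more millimetre, then release.

Request:
move_arm([
  [0,0,0,0,0,-0.6,5],
  [0,0,0,0,0,0,5],
])

```text
clock: 9.85
eef_pos: [0.5117, -0.2306, 0.0866]
eef_rot: [0.001, 0.993, 0.115, 0.001]
ft_force: [0.0, 0.1, -0.8]
finger_gap: 0.0135
```

```bash
python3 st.py
```

```text
pos mm [ 511.7 -230.6   86.6] jaw az -76.8 tilt-fix deg [0.06 0.07 0.  ] q [ 0.78  0.34 -0.51  1.75  0.18  1.1  -1.14] F [ 0.   0.1 -0.8] gap 13.5 t 9.85
```

Request:
move_arm([
  [0,0,0,0,0,0,20],
  [0,0,0,0,0,0,35],
  [0,0,0,0,0,0,45],
  [0,0,0,0,0,10,60],
  [0,0,0,0,0,30,85],
  [0,0,0,0,0,40,85],
  [0,0,0,0,-45,20,85],
  [0,0,0,0,-45,0,85],
  [0,0,0,0,-45,0,85],
  [0,0,0,0,0,0,85],
])

```text
clock: 10.85
eef_pos: [0.5111, -0.3686, 0.1963]
eef_rot: [0.002, 0.993, 0.117, 0.002]
ft_force: [-0.6, -0.4, 0.6]
finger_gap: 0.0848
```

```bash
python3 st.py;  python3 - <<'E'
from h import *
A=arm.snapshot("scene");B=arm.snapshot("top")
cv2.imwrite("pics/scene1.png",A);cv2.imwrite("pics/top1.png",B)
cr=lambda im,u,v:cv2.resize(im[v-30:v+30,u-30:u+30],(390,390),interpolation=cv2.INTER_CUBIC)
cv2.imwrite("pics/e3.png",np.hstack([cr(A,275,190),cr(B,437,274)]))
E
```

```text
pos mm [ 511.1 -368.6  196.3] jaw az -76.6 tilt-fix deg [0.23 0.22 0.  ] q [ 0.89  0.38 -0.45  1.45  0.17  1.35 -0.9 ] F [-0.6 -0.4  0.6] gap 84.8 t 10.85
```

View pics/e3.png

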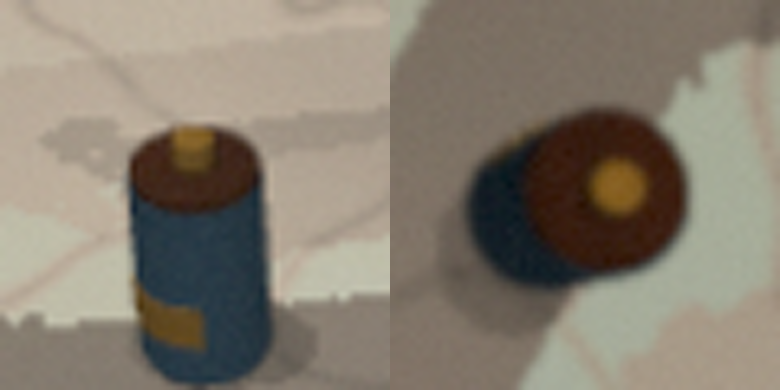

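Run:
```python
from h import *
A=cv2.imread("pics/scene1.png");B=cv2.imread("pics/top1.png")
o=arm.observe();P=o['eef_pos'];print("tcp px",proj("scene",P),proj("top",P))
f=lambda x,y,u,v:((x+.5)/6.5-.5+u-30,(y+.5)/6.5-.5+v-30)
print("knob top",onz("top",f(227,186,437,274),.115),"scene",onz("scene",f(194,139,275,190),.115))
u=proj("scene",P)[0].astype(int); x0,y0=max(u[0]-50,0),max(u[1]-75,0)
C=A[y0:y0+100,x0:x0+100]; print(x0,y0)
cv2.imwrite("pics/g0.png",cv2.resize(C,None,fx=6,fy=6,interpolation=cv2.INTER_CUBIC))
```

```text
tcp px [[244.62961144 133.27823455]] [[519.58302517 269.43847468]]
knob top [[ 0.51116918 -0.23049415  0.115     ]] scene [[ 0.51189358 -0.22545121  0.115     ]]
194 58
```

View pics/g0.png

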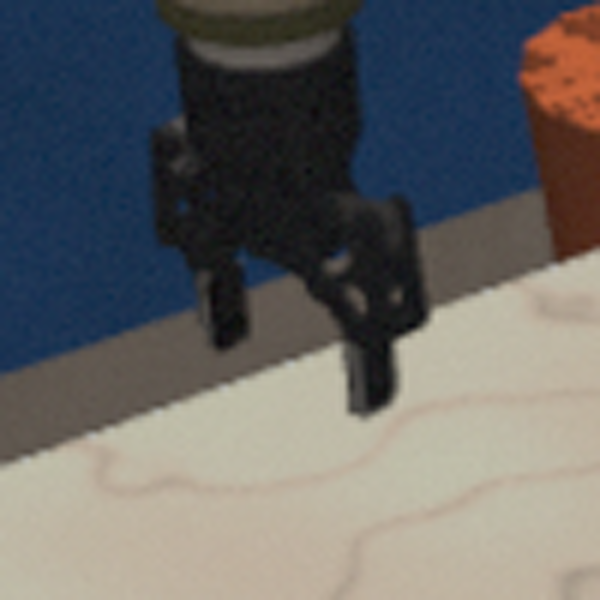

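Run:
```python
from h import *
P=arm.observe()['eef_pos']
for z in(0,.01,.02,.03,.04,.06,.08,.1,.12): print(z,((proj("scene",P+[0,0,z])-[194,58])*6).round(0))
```

```text
0 [[304. 452.]]
0.01 [[302. 433.]]
0.02 [[300. 413.]]
0.03 [[297. 394.]]
0.04 [[295. 374.]]
0.06 [[291. 334.]]
0.08 [[287. 294.]]
0.1 [[282. 252.]]
0.12 [[277. 210.]]
```

Request:
move_arm([
  [0.2,0.2,2.5,0,45,0,85],
  [0,0,2.5,0,45,0,85],
  [0,0,0,0,36,0,85],
  [0,0,0,0,8,-20,85],
  [0,0,0,0,0,-30,85],
  [0,0,0,0,0,0,85],
])

```text
clock: 11.55
eef_pos: [0.5136, -0.2146, 0.1482]
eef_rot: [-0.001, 0.985, 0.17, 0.002]
ft_force: [-0.7, 0.8, 0.2]
finger_gap: 0.0851
```

```bash
python3 st.py
```

```text
pos mm [ 513.6 -214.6  148.2] jaw az -70.4 tilt-fix deg [-0.16  0.23  0.  ] q [ 0.79  0.27 -0.55  1.7   0.14  1.21 -1.02] F [-0.7  0.8  0.2] gap 85.1 t 11.55
```

Request:
move_arm([
  [-0.1,0.2,0,-2,-15,0,85],
  [0,0,0,0,0,0,85],
  [0,0,0,0,0,0,85],
])

```text
clock: 11.85
eef_pos: [0.5126, -0.2306, 0.1518]
eef_rot: [0.0, 0.985, 0.171, 0.001]
ft_force: [0.5, 0.6, -0.3]
finger_gap: 0.0846
```

```bash
python3 st.py
```

```text
pos mm [ 512.6 -230.6  151.8] jaw az -70.3 tilt-fix deg [0.01 0.16 0.  ] q [ 0.8   0.28 -0.54  1.68  0.15  1.22 -1.  ] F [ 0.5  0.6 -0.3] gap 84.6 t 11.85
```

Aligned to about a millimetre. Going down in stages.

Request:
move_arm([
  [0,0.1,0,-1,0.5,-25,85],
  [0,0,0,0,0,-25,85],
  [0,0,0,0,0,-20,85],
  [0,0,0,0,0,-10,85],
  [0,0,0,0,0,0,85],
])

```text
clock: 12.35
eef_pos: [0.5142, -0.2337, 0.0746]
eef_rot: [0.003, 0.986, 0.169, 0.004]
ft_force: [0.2, -0.2, -0.0]
finger_gap: 0.0848
```

```bash
python3 st.py;  python3 - <<'E'
from h import *
A=arm.snapshot("scene");B=arm.snapshot("top")
cr=lambda im,u,v:cv2.resize(im[v-40:v+40,u-40:u+40],(395,395),interpolation=cv2.INTER_CUBIC)
cv2.imwrite("pics/e4.png",np.hstack([cr(A,275,185),cr(B,437,274)]))
E
```

```text
pos mm [ 514.2 -233.7   74.6] jaw az -70.6 tilt-fix deg [0.23 0.48 0.  ] q [ 0.79  0.35 -0.52  1.76  0.2   1.07 -1.04] F [ 0.2 -0.2 -0. ] gap 84.8 t 12.35
```

View pics/e4.png

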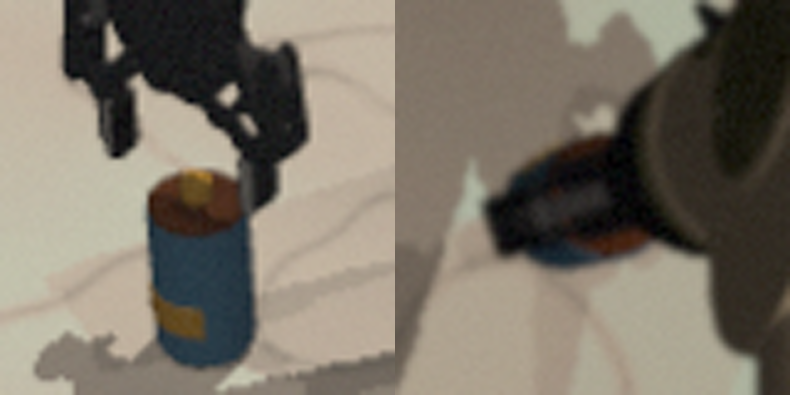

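Request:
move_arm([
  [0.2,0.5,0,-2.5,3.5,0,85],
  [0,0,0,0,0,-12,85],
  [0,0,0,0,0,-12,85],
  [0,0,0,0,0,0,85],
])

```text
clock: 12.85
eef_pos: [0.514, -0.2308, 0.0531]
eef_rot: [0.002, 0.986, 0.169, 0.002]
ft_force: [0.2, 0.4, -0.7]
finger_gap: 0.0851
```

```bash
python3 st.py
```

```text
pos mm [ 514.  -230.8   53.1] jaw az -70.6 tilt-fix deg [0.19 0.27 0.  ] q [ 0.77  0.38 -0.52  1.78  0.22  1.03 -1.05] F [ 0.2  0.4 -0.7] gap 85.1 t 12.85
```

Request:
move_arm([
  [0.1,0.2,0,-2.5,0.5,-8,85],
  [0,0,0,0,0,-8,85],
  [0,0,0,0,0,-8,85],
  [0,0,0,-1,0,0,85],
  [0,0,0,0,0,0,85],
])

```text
clock: 13.35
eef_pos: [0.5097, -0.23, 0.0261]
eef_rot: [0.0, 0.986, 0.169, -0.0]
ft_force: [0.2, 0.2, 0.3]
finger_gap: 0.0849
```

```bash
python3 st.py;  python3 - <<'E'
from h import *
A=arm.snapshot("scene");B=arm.snapshot("top")
cr=lambda im,u,v:cv2.resize(im[v-40:v+40,u-40:u+40],(395,395),interpolation=cv2.INTER_CUBIC)
cv2.imwrite("pics/e5.png",np.hstack([cr(A,275,185),cr(B,437,274)]))
E
```

```text
pos mm [ 509.7 -230.    26.1] jaw az -70.6 tilt-fix deg [ 0.04 -0.02  0.  ] q [ 0.77  0.41 -0.51  1.81  0.24  0.99 -1.07] F [0.2 0.2 0.3] gap 84.9 t 13.35
```

View pics/e5.png

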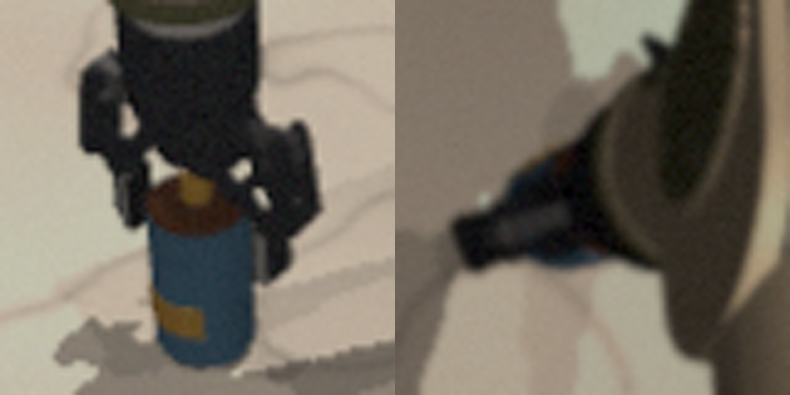

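Fingers are symmetric about the jar, with tips around z 62 mm and no contact. Closing.

Request:
move_arm([
  [0,0,0,1,0,0,70],
  [0,0,0,0,0,0,60],
  [0,0,0,0,0,0,50],
  [0,0,0,0,0,0,45],
  [0,0,0,0,0,0,45],
])

```text
clock: 13.95
eef_pos: [0.5116, -0.2306, 0.0276]
eef_rot: [0.001, 0.986, 0.168, 0.001]
ft_force: [0.8, -0.8, -0.7]
finger_gap: 0.0571
```

```bash
python3 st.py;  python3 - <<'E'
from h import *
A=arm.snapshot("scene");B=arm.snapshot("top")
cr=lambda im,u,v:cv2.resize(im[v-40:v+40,u-40:u+40],(395,395),interpolation=cv2.INTER_CUBIC)
cv2.imwrite("pics/e6.png",np.hstack([cr(A,275,185),cr(B,437,274)]))
E
```

```text
pos mm [ 511.6 -230.6   27.6] jaw az -70.6 tilt-fix deg [0.12 0.08 0.  ] q [ 0.77  0.41 -0.51  1.8   0.24  0.99 -1.07] F [ 0.8 -0.8 -0.7] gap 57.1 t 13.95
```

View pics/e6.png

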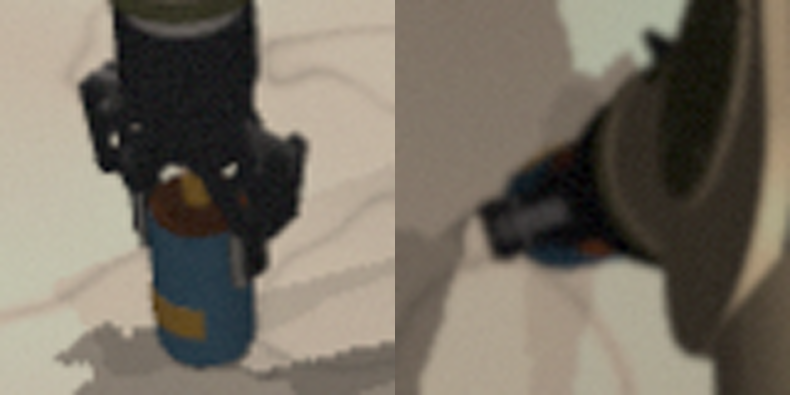

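Request:
move_arm([
  [0,0,0,0,0,5,45],
  [0,0,0,0,0,10,45],
  [0,0,0,0,0,15,45],
  [0,0,0,0,0,15,45],
  [0,0,0,0,0,0,45],
])

```text
clock: 14.55
eef_pos: [0.5112, -0.2299, 0.0763]
eef_rot: [0.001, 0.986, 0.169, 0.0]
ft_force: [0.1, -0.8, -2.2]
finger_gap: 0.0574
```

```bash
python3 st.py;  python3 - <<'E'
from h import *
A=arm.snapshot("scene");B=arm.snapshot("top")
cr=lambda im,u,v:cv2.resize(im[v-40:v+40,u-40:u+40],(395,395),interpolation=cv2.INTER_CUBIC)
cv2.imwrite("pics/e7.png",np.hstack([cr(A,275,175),cr(B,437,274)]))
E
```

```text
pos mm [ 511.2 -229.9   76.3] jaw az -70.6 tilt-fix deg [0.07 0.04 0.  ] q [ 0.78  0.35 -0.52  1.76  0.2   1.08 -1.04] F [ 0.1 -0.8 -2.2] gap 57.4 t 14.55
```

View pics/e7.png

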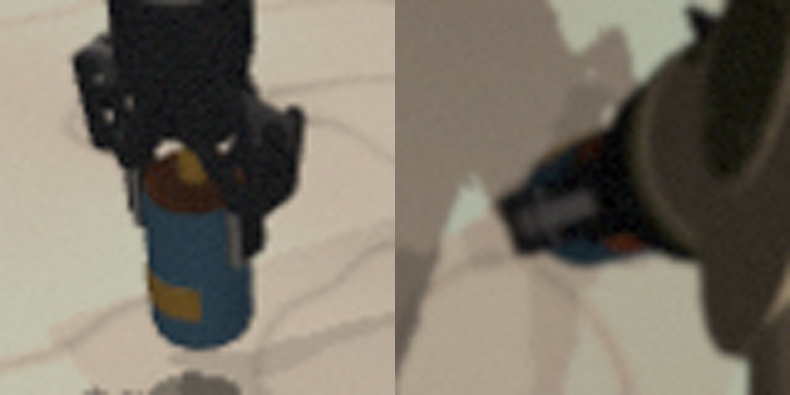

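Request:
move_arm([
  [0,0,0,0,5,10,45],
  [0,0,-1,1,10,14,45],
  [0,0,-3,2,15,16,45],
  [0,0,-3,3,20,16,45],
  [0,0,-3,3,20,14,45],
  [0,0,-3,3,20,10,45],
  [0,0,-3,3,20,8,45],
  [0,0,-3,3,20,6,45],
  [0,0,-3,3,20,4,45],
  [0,0,-3,3,20,2,45],
])

```text
clock: 15.65
eef_pos: [0.5322, -0.0467, 0.1841]
eef_rot: [-0.002, 0.998, -0.06, -0.001]
ft_force: [-0.4, 0.0, -2.3]
finger_gap: 0.0572
```

```bash
python3 st.py
```

```text
pos mm [532.2 -46.7 184.1] jaw az -96.9 tilt-fix deg [-0.23 -0.05 -0.  ] q [ 0.54  0.2  -0.6   1.71  0.11  1.27 -1.78] F [-0.4  0.  -2.3] gap 57.2 t 15.65
```

Request:
move_arm([
  [-0.2,0,-3,2,18,0,45],
  [0,0,-2,2,18,0,45],
  [0,0,-2,1,15,0,45],
  [0,0,0,0,10,0,45],
  [0,0,0,0,4,0,45],
  [0,0,0,0,0,0,45],
  [0,0,0,0,0,0,45],
])

```text
clock: 16.35
eef_pos: [0.536, 0.0297, 0.1891]
eef_rot: [-0.001, 0.993, -0.12, 0.001]
ft_force: [0.9, 0.0, -2.8]
finger_gap: 0.0571
```

```bash
python3 st.py;  python3 - <<'E'
from h import *
A=arm.snapshot("scene");B=arm.snapshot("top")
cv2.imwrite("pics/scene2.png",A);cv2.imwrite("pics/top2.png",B)
P=arm.observe()['eef_pos']; p=proj("scene",P)[0].astype(int); print(p)
C=A[p[1]-60:p[1]+40,p[0]-50:p[0]+50]; cv2.imwrite("pics/f0.png",cv2.resize(C,None,fx=6,fy=6,interpolation=cv2.INTER_CUBIC))
E
```

```text
pos mm [536.   29.7 189.1] jaw az -103.8 tilt-fix deg [-0.07  0.12  0.  ] q [ 0.43  0.2  -0.64  1.69  0.13  1.28 -2.05] F [ 0.9  0.  -2.8] gap 57.1 t 16.35
[325 211]
```

View pics/f0.png

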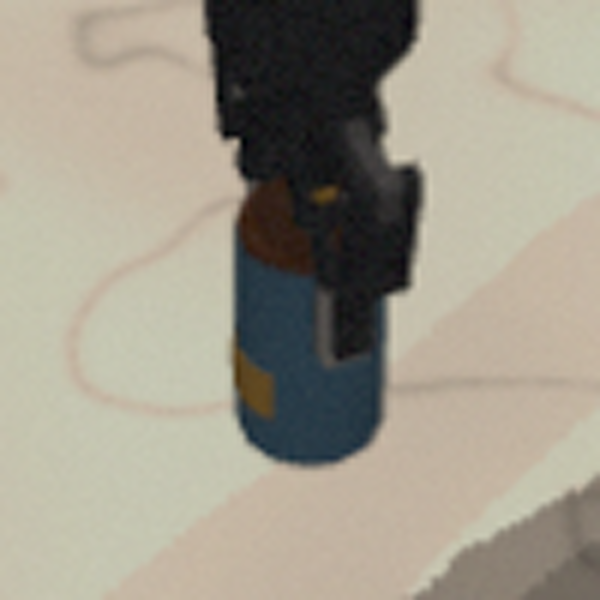

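View pics/top2.png

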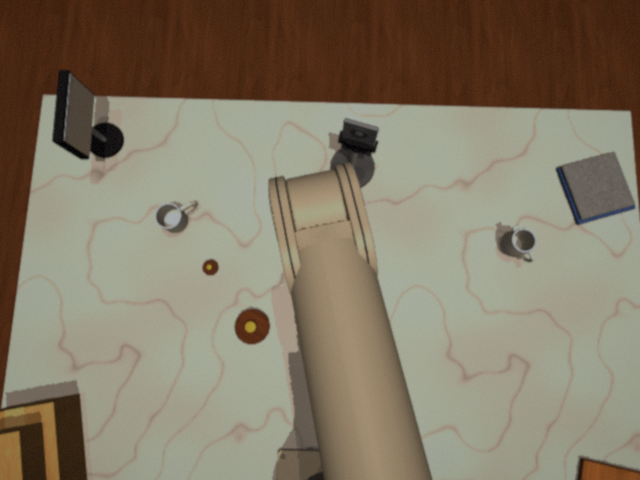

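```bash
cat > plate.py <<'E'
from h import *
import sys
A=cv2.imread(sys.argv[1]); o=arm.observe(); J=o['eef_pos'][:2]; zb=o['eef_pos'][2]-.0276
p=proj("scene",[*J,zb+.034])[0].astype(int)
hs=cv2.cvtColor(A,cv2.COLOR_BGR2HSV); roi=np.zeros(hs.shape[:2],bool); roi[p[1]-22:p[1]+22,p[0]-24:p[0]+24]=1
m=roi&(hs[...,0]>10)&(hs[...,0]<32)&(hs[...,1]>135)
m,s,c=max(comps(m,5),key=lambda q:q[1][4]); print("plate",s,c)
b=A[...,0].astype(float); 
# edge transitions with subpixel: R-B signal along rows
S=A[...,2].astype(float)-A[...,0]
def az(uv,r=.0295):
    oo,d=ray("scene",uv); d=d[0]; q=oo[:2]-J; a=d[:2]@d[:2]; bb=q@d[:2]; D=bb*bb-a*(q@q-r*r)
    if D<0: return np.nan,np.nan
    t=(-bb-D**.5)/a; P=oo+t*d; return np.degrees(np.arctan2(*(P[:2]-J)[::-1])).round(1),(P[2]-zb).round(4)
for r in range(s[1],s[1]+s[3]):
    x=np.nonzero(m[r])[0]; out=[]
    print(r,x.min(),x.max(),az((x.min()-.5,r)),az((x.max()+.5,r)))
E
python3 plate.py pics/scene2.png
```

```text
plate [314 210   6  10  36] [316.61111111 214.77777778]
210 314 314 (np.float64(-12.2), np.float64(0.0428)) (np.float64(-3.1), np.float64(0.0462))
211 314 315 (np.float64(-12.3), np.float64(0.0399)) (np.float64(4.1), np.float64(0.0457))
212 314 316 (np.float64(-12.5), np.float64(0.0369)) (np.float64(10.4), np.float64(0.0447))
213 314 318 (np.float64(-12.6), np.float64(0.0339)) (np.float64(21.3), np.float64(0.0446))
214 314 319 (np.float64(-12.7), np.float64(0.0309)) (np.float64(26.3), np.float64(0.0428))
215 315 319 (np.float64(-3.5), np.float64(0.0314)) (np.float64(26.2), np.float64(0.0398))
216 315 319 (np.float64(-3.6), np.float64(0.0284)) (np.float64(26.2), np.float64(0.0369))
217 316 319 (np.float64(3.8), np.float64(0.028)) (np.float64(26.2), np.float64(0.034))
218 317 319 (np.float64(10.1), np.float64(0.027)) (np.float64(26.2), np.float64(0.031))
219 318 319 (np.float64(15.8), np.float64(0.0256)) (np.float64(26.2), np.float64(0.028))
```

Request:
move_arm([
  [0,0,3,0,0,0,45],
  [0,0,6,0,0,0,45],
  [0,0,6,0,0,0,45],
  [0,0,6,0,0,0,45],
  [0,0,6,0,0,0,45],
  [0,0,6,0,0,0,45],
  [0,0,6,0,0,0,45],
  [0,0,6,0,0,0,45],
  [0,0,3,0,0,0,45],
  [0,0,0,0,0,0,45],
])

```text
clock: 17.45
eef_pos: [0.5359, 0.0203, 0.188]
eef_rot: [-0.0, 0.953, 0.304, -0.001]
ft_force: [-0.3, 0.3, -2.9]
finger_gap: 0.0572
```

```bash
python3 st.py;  python3 - <<'E'
from h import *
A=arm.snapshot("scene")
cv2.imwrite("pics/scene3.png",A)
P=arm.observe()['eef_pos']; p=proj("scene",P)[0].astype(int); print(p)
C=A[p[1]-60:p[1]+40,p[0]-50:p[0]+50]; cv2.imwrite("pics/f1.png",cv2.resize(C,None,fx=6,fy=6,interpolation=cv2.INTER_CUBIC))
E
python3 plate.py pics/scene3.png
```

```text
pos mm [535.9  20.3 188. ] jaw az -54.6 tilt-fix deg [ 0.01 -0.07  0.  ] q [ 0.52  0.22 -0.73  1.69  0.15  1.29 -1.19] F [-0.3  0.3 -2.9] gap 57.2 t 17.45
[322 209]
plate [312 209  16  11  95] [319.33684211 215.01052632]
209 312 312 (np.float64(-8.5), np.float64(0.0421)) (np.float64(-0.1), np.float64(0.0451))
210 312 313 (np.float64(-8.7), np.float64(0.0391)) (np.float64(6.7), np.float64(0.0444))
211 312 314 (np.float64(-8.8), np.float64(0.0361)) (np.float64(12.7), np.float64(0.0432))
212 312 317 (np.float64(-9.0), np.float64(0.0331)) (np.float64(28.3), np.float64(0.0438))
213 312 326 (np.float64(-9.1), np.float64(0.0301)) (np.float64(68.5), np.float64(0.0422))
214 312 327 (np.float64(-9.3), np.float64(0.027)) (np.float64(73.1), np.float64(0.0386))
215 313 327 (np.float64(-0.8), np.float64(0.0272)) (np.float64(73.2), np.float64(0.0357))
216 314 327 (np.float64(6.2), np.float64(0.0265)) (np.float64(73.2), np.float64(0.0327))
217 315 327 (np.float64(12.3), np.float64(0.0254)) (np.float64(73.3), np.float64(0.0298))
218 317 327 (np.float64(23.2), np.float64(0.0251)) (np.float64(73.3), np.float64(0.0268))
219 322 324 (np.float64(46.5), np.float64(0.0253)) (np.float64(59.7), np.float64(0.0252))
```

View pics/f1.png

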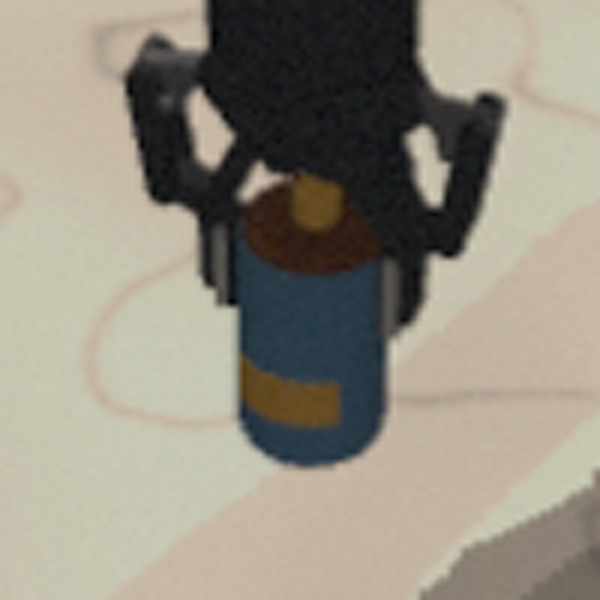

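Request:
move_arm([
  [0,0,4,0,0,0,45],
  [0,0,6,0,0,0,45],
  [0,0,6,0,0,0,45],
  [0,0,6,0,0,0,45],
  [0,0,4,0,0,0,45],
  [0,0,0,0,0,0,45],
])

```text
clock: 18.1
eef_pos: [0.5358, 0.0178, 0.1877]
eef_rot: [0.0, 0.86, 0.511, -0.001]
ft_force: [0.1, 0.5, -3.1]
finger_gap: 0.0576
```

```bash
python3 st.py;  python3 - <<'E'
from h import *
A=arm.snapshot("scene")
cv2.imwrite("pics/scene4.png",A)
P=arm.observe()['eef_pos']; p=proj("scene",P)[0].astype(int); print(p)
C=A[p[1]-60:p[1]+40,p[0]-50:p[0]+50]; cv2.imwrite("pics/f2.png",cv2.resize(C,None,fx=6,fy=6,interpolation=cv2.INTER_CUBIC))
# jar silhouette columns mid-height for lateral check
z=P[2]-.0276
a=np.linspace(0,6.28,90)
for h in(.01,.05): 
    X=np.c_[P[0]+.029*np.cos(a),P[1]+.029*np.sin(a),0*a+z+h]; u=proj("scene",X); print("pred",h,u[:,0].min(),u[:,0].max(),u[:,1].mean())
X=np.c_[P[0]+.029*np.cos(a),P[1]+.029*np.sin(a),0*a+z]; print("bottom row pred",proj("scene",X)[:,1].max())
hs=cv2.cvtColor(A,cv2.COLOR_BGR2HSV); bl=(hs[...,0]>92)&(hs[...,0]<125)&(hs[...,1]>110)
for r in range(p[1]-4,p[1]+22,3):
    x=np.nonzero(bl[r,p[0]-25:p[0]+25])[0]+p[0]-25; print(r,x.min()if len(x) else 0,x.max() if len(x) else 0)
E
python3 plate.py pics/scene4.png
```

```text
pos mm [535.8  17.8 187.7] jaw az -28.6 tilt-fix deg [ 0.08 -0.09  0.  ] q [ 0.57  0.23 -0.78  1.69  0.17  1.29 -0.75] F [ 0.1  0.5 -3.1] gap 57.6 t 18.1
[322 209]
pred 0.01 309.7725318709491 334.7254090736437 215.42070016575894
pred 0.05 309.52828232544283 335.026027176623 201.98210410939285
bottom row pred 226.77345903176453
205 316 326
208 315 332
211 312 324
214 333 333
217 312 312
220 312 332
223 318 327
226 0 0
229 0 0
plate [315 211  17   8 102] [323.         215.02941176]
211 331 331 (np.float64(91.7), np.float64(0.042)) (np.float64(97.7), np.float64(0.0403))
212 315 331 (np.float64(16.3), np.float64(0.0398)) (np.float64(97.8), np.float64(0.0374))
213 315 331 (np.float64(16.2), np.float64(0.0368)) (np.float64(97.9), np.float64(0.0344))
214 315 331 (np.float64(16.2), np.float64(0.0339)) (np.float64(98.0), np.float64(0.0314))
215 315 331 (np.float64(16.1), np.float64(0.0309)) (np.float64(98.1), np.float64(0.0284))
216 315 331 (np.float64(16.1), np.float64(0.0279)) (np.float64(98.2), np.float64(0.0254))
217 315 330 (np.float64(16.0), np.float64(0.0249)) (np.float64(92.2), np.float64(0.0242))
218 318 327 (np.float64(31.3), np.float64(0.0252)) (np.float64(76.5), np.float64(0.0248))
```

View pics/f2.png

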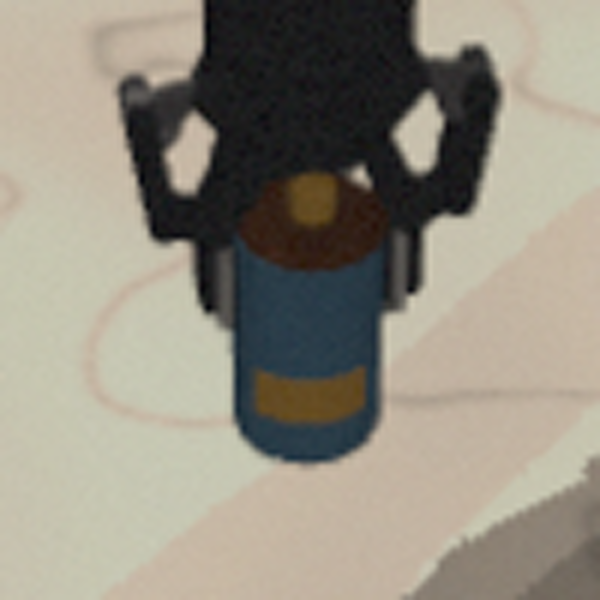

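Request:
move_arm([
  [0,0,-4,0,0,0,45],
  [0,0,-7,0,0,0,45],
  [0,0,-7,0,0,0,45],
  [0,0,-7,0,0,0,45],
  [0,0,-7,0,0,0,45],
  [0,0,-7,0,0,0,45],
  [0,0,-7,0,0,0,45],
  [0,0,-7,0,0,0,45],
  [0,0,-7,0,0,0,45],
  [0,0,-5,0,0,0,45],
])

```text
clock: 19.15
eef_pos: [0.5358, 0.0161, 0.1876]
eef_rot: [-0.0, 0.997, -0.074, -0.001]
ft_force: [-0.2, -0.5, -3.2]
finger_gap: 0.0571
```

```bash
python3 st.py
```

```text
pos mm [535.8  16.1 187.6] jaw az -98.4 tilt-fix deg [-0.05 -0.13 -0.  ] q [ 0.45  0.21 -0.64  1.69  0.13  1.29 -1.93] F [-0.2 -0.5 -3.2] gap 57.1 t 19.15
```

Request:
move_arm([
  [0,-0.1,-1,2,3,-1.5,45],
  [0,0,-0.5,2,2.5,-1.5,45],
  [0,0,0,0,0,0,45],
  [0,0,0,0,0,0,45],
])

```text
clock: 19.55
eef_pos: [0.54, 0.0214, 0.1845]
eef_rot: [-0.0, 0.996, -0.093, -0.0]
ft_force: [0.2, 0.2, -3.6]
finger_gap: 0.0577
```

```bash
python3 st.py
```

```text
pos mm [540.   21.4 184.5] jaw az -100.7 tilt-fix deg [-0.04 -0.03 -0.  ] q [ 0.44  0.22 -0.64  1.69  0.13  1.28 -1.98] F [ 0.2  0.2 -3.6] gap 57.7 t 19.55
```

```bash
python3 - <<'E'
from h import *
A=arm.snapshot("scene");B=arm.snapshot("top")
cv2.imwrite("pics/scene5.png",A);cv2.imwrite("pics/top5.png",B)
A0=cv2.imread("pics/scene0.png");B0=cv2.imread("pics/top0.png")
for n,a,b,r in(("phone sc",A,A0,(210,310,190,255)),("phone top",B,B0,(115,150,335,385)),("cup/cr top",B,B0,(195,265,150,200)),("top r",B,B0,(220,265,495,540)),("spoon sc",A,A0,(260,305,280,300))):
    y0,y1,x0,x1=r; print(n,np.abs(a[y0:y1,x0:x1].astype(int)-b[y0:y1,x0:x1]).mean().round(1))
P=arm.observe()['eef_pos']; p=proj("scene",P)[0].astype(int)
C=A[p[1]-60:p[1]+40,p[0]-50:p[0]+50]; 
cv2.imwrite("pics/f3.png",cv2.resize(C,None,fx=5,fy=5,interpolation=cv2.INTER_CUBIC))
z=P[2]-.0276;a=np.linspace(0,6.28,90)
X=np.c_[P[0]+.029*np.cos(a),P[1]+.029*np.sin(a),0*a+z];u=(proj("scene",X)-p+[50,60])*5; print(u.min(0),u.max(0))
E
python3 plate.py pics/scene5.png
```

```text
phone sc 6.2
phone top 2.9
cup/cr top 2.8
top r 2.5
spoon sc 20.8
[191.74739089 305.64139258] [316.02329123 386.82359881]
plate [312 187  12  10  36] [317.91666667 190.77777778]
187 312 320 (np.float64(3.5), np.float64(0.1142)) (np.float64(47.2), np.float64(0.1218))
188 312 320 (np.float64(3.4), np.float64(0.1114)) (np.float64(47.2), np.float64(0.1192))
189 313 320 (np.float64(9.5), np.float64(0.1105)) (np.float64(47.2), np.float64(0.1165))
190 313 317 (np.float64(9.4), np.float64(0.1077)) (np.float64(34.3), np.float64(0.1127))
191 314 319 (np.float64(15.0), np.float64(0.1064)) (np.float64(43.0), np.float64(0.1108))
192 320 322 (np.float64(43.0), np.float64(0.1081)) (np.float64(55.6), np.float64(0.1084))
193 317 323 (np.float64(29.7), np.float64(0.1039)) (np.float64(59.8), np.float64(0.1055))
194 318 323 (np.float64(34.2), np.float64(0.1018)) (np.float64(59.9), np.float64(0.1028))
195 321 321 (np.float64(47.2), np.float64(0.1001)) (np.float64(51.4), np.float64(0.1002))
196 320 320 (np.float64(42.9), np.float64(0.0972)) (np.float64(47.2), np.float64(0.0974))
```

View pics/f3.png

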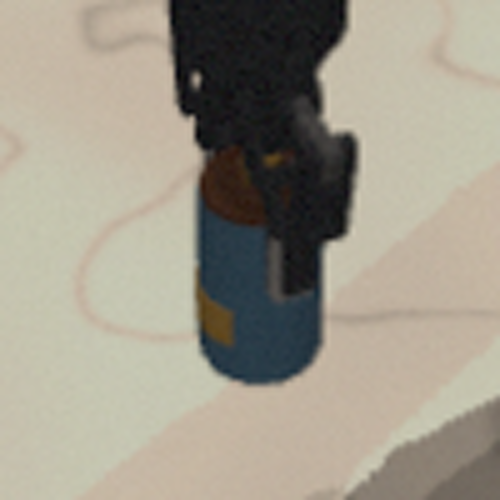

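View pics/scene5.png

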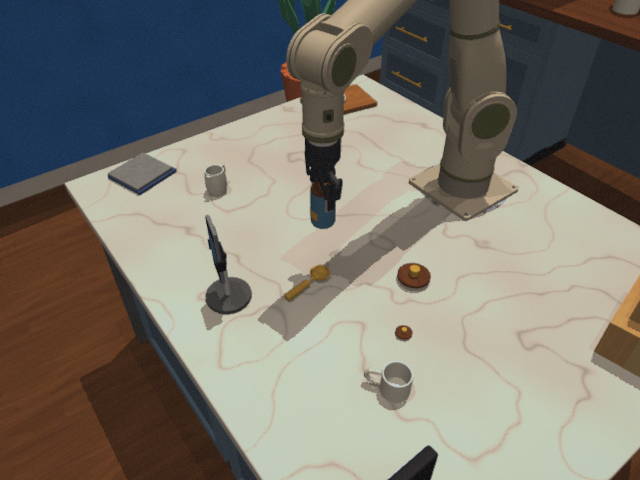

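```bash
python3 -c "
from bench import arm
print(arm.finish_job())"; python3 st.py
```

```text
the job is handed in; nothing more can be done
None
the job is handed in; nothing more can be done
```

The lid is on the jar, and the arm is holding the closed jar up in front of the phone. I handed the job in at about 20 s of the 58 s allowed.

**What I did:** I took the middle of the three lids, which measured about 54 mm across in the picture. I lowered it onto the standing jar until it stopped at the seated height, then let go. The pictures showed it flush and level, with no gap at the rim. I then gripped the jar from above, lifted it and turned it to the phone.

**Last checks:**
- **Position:** by the arm's readings, the jar is upright to within 0.1°. Its axis is about 25 cm from the estimated lens position, and the middle of the blue body is within about 2 mm of lens height.
- **Plate:** I measured its direction by turning the jar until both plate edges showed. It faces the lens to within about 3°.
- **Other objects:** the phone, creamer and cup look the same as at the start. The spoon is now in the arm's shadow; by eye it hasn't moved.

**What failed or disagreed:**
- **First lid grasp:** it closed above the knob. The fingertips sit about 15 mm higher than the reported tool point, so I opened and went lower.
- **Jar position:** in the last scene picture the jar appears about 2 mm higher and up to 3 mm further to the side than the arm's readings suggest. I left it there.
- **Final plate check:** the automatic measurement on the last picture picked up the knob and lid instead of the plate. The final plate direction therefore rests on the earlier measurement plus the wrist angle.
- **Lens position:** most of it comes from the top camera. I checked it against the phone's top corners in the other view, and they agreed to about 2 mm.

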